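# Stock the revolving caddy for the salad dressing

## Robot

A 6-joint arm with a two-finger parallel gripper is mounted at the origin on a cart in front of the work surface, level with it; the furniture and walls round the work are solid. World frame = base frame: x ahead of the robot, y to its left, z up, the work surface at z = 0. Lengths are in m, angles in rad, forces in N, time in s.
With the tool pointing down it reaches from about 0.35 to 0.85 m from the base axis. Payload 8.1 kg.
Tool frame: the origin (TCP) lies at the very end of the fingers, on their centre line; the grasp point (between the pads) lies 19 mm behind it; z points along the fingers, y is the line along which they close (so a half turn about z gives the same grasp; the last joint's range is limited). The gripper opens to 93 mm and grips with 3 to 60 N. Pads are 15 mm wide; open, the fingers measure 128 mm over their backs; the gripper's body (75 mm by 188 mm) begins 65 mm behind the grasp point.
Start: joints at [-1.221, 0.13, 1.488, -0, 1.523, -0.085], TCP at [0.253, -0.544, 0.219] pointing down, gripper open.
Joint ranges: [-2.96, 2.96], [-0.89, 2.26], [0.02, 2.5], [-1.34, 4.48], [0, 2.73], [-2.66, 2.66]. Speed limits (rad/s): [2.39, 2.39, 2.79, 3.14, 3.14, 3.14].

## Interface

Orientations are given as a rotation vector (axis times angle).
In Python, from plant import monitor, eyes, ticket gives the robot as it stands.
- The arm moves only by the tool arm_command, never from a script. Its argument "deltas" is a list that holds one entry, the list of rows, each a list of 6 numbers: the shift along the world's x, y, z in cm, then the turn, a rotation vector about the world's x, y, z in degrees. In form: [[[tx, ty, tz, rx, ry, rz], ...]]. A call has 1 to 12 rows; each row shifts and turns the commanded pose from where the row before left it; what a row does not reach is not made up. A row lasts 1/12 s, in which the tool goes at most 41.7 mm and 7.16 degrees, less where a joint would pass 70% of its speed; a pose out of reach is approached as far as the arm can. A call is refused whole if a number of a shift passes 4.17 or a number of a turn 7.16, either way. A call with a gripper value outside its range is refused whole. "gripper" is the opening, from -1 (shut) to 1 (fully open), set as the call begins (left out, the last holds). The fingers move at their own pace and stop on an object; "squeeze" is the grip in N (left out, the last holds). Time passes only in rows, so rows that do not move let the fingers close. It gives the time, the measured TCP pose, the force, the opening and the grip force at its end, in the units of the state.
- monitor.read_state(): the state, without advancing time (a new reading comes with each control period).
- eyes.read_camera(name): name is "side" or "top" or "wrist"; returns the picture (420x560x3 uint8, blue, green, red); there is no depth.
- eyes.camera_model(name): a dict with "fx", "fy", "cx", "cy" (pixels), "rvec" (rotation vector, rad) and "tvec" (3), from world to camera coordinates, as OpenCV has them. Camera axes: x right, y down, z forward; pixel columns grow to the right and rows downward; lengths in m; the calibration is good to about 2 mm. A picture is of the moment at which its call begins: read the wrist's pose just before it. camera_model takes no time and is no camera call; for the wrist camera it gives the pose at the moment of the call.
- ticket.close_job(): hands the job in; it is judged then, once.
The state is a dict: "t": time; "q": joint angles; "dq": joint speeds; "joint_torque": joint torques, N m; "tool_pos": TCP position; "orientation": TCP orientation; "force": force on the tool from outside, world axes, zero at the start; "wrist_torque": the same for the moment, N m; "opening": finger opening in m; "gripper_force": force on a finger pad.
Only numpy, scipy, OpenCV 4.12 (cv2) and the standard library are available. Lean on these libraries where they do the work, as an engineer would, in place of code of your own. Each camera call takes 0.05 s, during which the arm holds its last target. There are 200 camera calls.

## Task

Stock the revolving condiment caddy with the things for the salad dressing, each in the holder made for it: the salt shaker standing in the small low cup, the pepper mill in the tall cup, the honey jar in the wide low cup and the lemon lying in the white dish. Holders at the back of the caddy are out of reach, so turn the caddy by its wooden middle handle to bring them round to you. Leave the drinks can standing where it is.

Things in the scene. Friction and masses are not known exactly. Their poses are not given: they have to be found in the camera images.
- salt: Salt shaker: clear glass, grey domed top, 44 mm diameter (top 35 mm), 90 mm high, 0.10 kg. Upright on the worktop. Origin at the centre of its underside, z up.
- mill: Pepper mill: dark brown turned wood, 58 mm diameter (head 49 mm, above 123 mm), 170 mm high to the tip of its small metal knob, 0.18 kg. Upright. Grip it from above near 120 mm up. The grip there is solid and 50 to 58 mm wide. Origin at the centre of its underside, z up.
- honey: Honey jar: glass, yellow screw lid (fixed on), 64 mm diameter at the lid, 60 mm below, 100 mm high, 0.41 kg. Upright. Origin at the centre of its underside, z up.
- lemon: Yellow lemon, lying on its side, 71 mm long (own x axis), 53 mm wide (own y axis), 51 mm high, 0.085 kg. Origin under its middle, on the surface it lies on; z up.
- cup_small: Small low steel cup on the caddy, for the salt shaker: round, 53 mm inside, mouth flared to 61 mm, rim 32 mm above its origin. Origin at the centre of its underside, 27 mm above the worktop; inner floor 3 mm above it; its x axis points away from the caddy's axis, which is 88 mm off. The four holders stand a quarter turn apart and go round with the caddy.
- cup_tall: Tall steel cup on the caddy, for the pepper mill: round, 67 mm inside, mouth flared to 75 mm, rim 62 mm above its origin. Origin, height, axes and 3 mm floor as for cup_small.
- cup_wide: Wide low steel cup on the caddy, for the honey jar: round, 76 mm inside, mouth flared to 84 mm, rim 32 mm above its origin. Origin, height, axes and 3 mm floor as for cup_small.
- dish: Shallow white china dish on the caddy, for the lemon: round, 98 mm over its rim, sloping sides, rim 13 mm above its origin. Inner floor about 55 mm across. Origin, height, axes and 3 mm floor as for cup_small.
- caddy_handle (a point): Middle of the dark wooden grip bar on the caddy's central post, on its axis, 174 mm above the worktop. The bar is level, 64 mm long (point x), 14 mm thick (point y), 26 mm high, midway between neighbouring holders. The caddy, a wooden turntable 282 mm across on a fixed foot, turns several turns either way with light friction (0.06 N m) and stays where left. Pinch the bar from above and twist.
- can: Drinks can, pale printed metal, 66 mm diameter, 115 mm high, standing among the things; not part of the job. Origin at the centre of its underside, z up.
There are look-alikes about, which are no part of the job. Several things look just like the mill: the one meant starts nearest to the robot's base.

How it is judged:
By the outcome, as a careful person would: the job done as asked, in the order asked, and still so for the second after the job is handed in, with the robot touching nothing.
It also fails if it takes over 136 s, if anything falls off the work surface, if the arm or the gripper's body presses on something with over 40 N, if the wrist force passes 120 N, or if a joint passes its speed limit or range.

## Working session

There is one attempt and no reset: what is moved stays moved. The work goes in short steps, Python scripts to look and compute and a tool call to move; the robot and the scene stay as the last step left them, time stands still between calls to the robot, and variables do not carry over. Pictures are saved under pics/ and viewed, at most 14 in all, crops included, and the job is handed in when it is done.

Besides the shell and the picture viewer there is one more tool, called after "Call:" as name(argument=value, ...), one argument or row to a line, values as JSON. arm_command: Moves the arm, as the interface text tells. Its arguments: {"type":"object","properties":{"deltas":{"type":"array"},"gripper":{"type":"number"},"squeeze":{"type":"number"}},"required":["deltas"]}

```bash
ls; mkdir -p pics; cat > h.py <<'E'
import cv2,numpy as np
from plant import monitor,eyes,ticket
def cam(n):
    m=eyes.camera_model(n);K=np.array([[m['fx'],0,m['cx']],[0,m['fy'],m['cy']],[0,0,1.]])
    return K,np.array(m['rvec'],float),np.array(m['tvec'],float)
def snap(n,f=None):
    c=cam(n);im=np.asarray(eyes.read_camera(n))
    if f: cv2.imwrite('pics/'+f,im)
    return im,c
def ray(c,u,v):
    K,r,t=c;R=cv2.Rodrigues(r)[0]
    return -R.T@t, R.T@np.linalg.inv(K)@np.array([u,v,1.])
def onz(c,u,v,z):
    o,d=ray(c,u,v);return o+d*(z-o[2])/d[2]
def proj(c,p): return cv2.projectPoints(np.array(p,float).reshape(-1,1,3),c[1],c[2],c[0],None)[0].reshape(-1,2)
E
python3 - <<'E'
from h import *
a,c1=snap('top','top0.png');b,c2=snap('side','side0.png')
for c in(c1,c2):print(ray(c,280,210),c[0][0,0])
s=monitor.read_state();print(s['t'],s['tool_pos'],s['orientation'],s['opening'])
E
```

```text
pics
(array([-0.60417471, -0.16578688,  1.61502473]), array([ 0.62080428,  0.07659523, -0.78028132])) 537.5716890236034
(array([0.02668364, 1.07968979, 0.91696957]), array([ 0.36243385, -0.75242018, -0.55018798])) 458.7730318641608
0.1 [ 0.25256493 -0.54367414  0.21768553] [-3.06602681e+00 -6.77169311e-01  3.48583678e-04] 0.09297701916905618
```

View pics/top0.png

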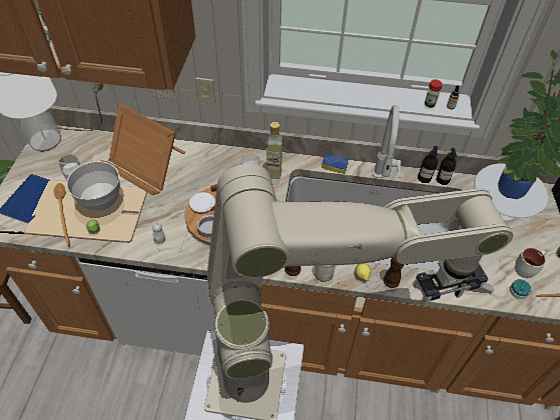

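View pics/side0.png

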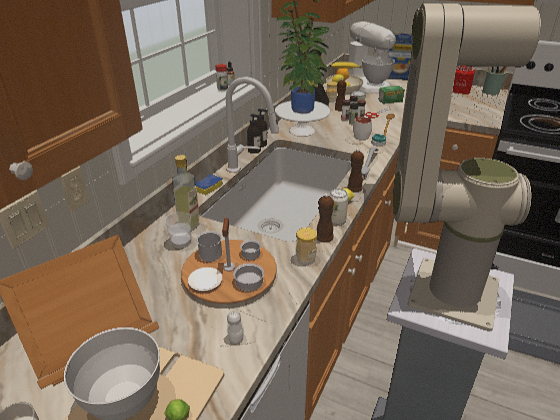

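Salt is at top (157,232) / side (235,328), and honey at side (306,245). There are mills at side (325,218), (357,170) and (340,95). The can is at side (340,207), the lemon at top (363,272), and the caddy at side (228,270). Next I'll enlarge the side view.

```bash
python3 - <<'E'
from h import *
b=cv2.imread('pics/side0.png');c=cam('side')
cv2.imwrite('pics/sc.png',cv2.resize(b[140:350,160:400],None,fx=3,fy=2.85,interpolation=cv2.INTER_CUBIC)[:600])
for n,u,v,z in[('mill1base',324,240,0),('mill1top',325,196,.17),('mill2base',355,190,0),('mill2top',357,151,.17),('mill3',340,110,0),('mill3top',341,80,.17),('honeytop',306,232,.1),('can',341,193,.115),('salt',235,315,.085),('lemon',350,195,.03),('handle',226,232,.174),('cupA',208,240,.089),('cupsm',250,247,.059),('dish',206,279,.04),('cupw',248,272,.059)]:print(n,onz(c,u,v,z)[:2].round(3))
c=cam('top')
for n,u,v,z in[('salt',157,228,.085),('lemon',363,272,.025),('mill1top',293,262,.17),('m2top',396,263,.17),('can',325,264,.115)]:print(n,onz(c,u,v,z)[:2].round(3))
E
```

```text
mill1base [ 0.422 -0.074]
mill1top [ 0.427 -0.073]
mill2base [ 0.429 -0.426]
mill2top [ 0.434 -0.417]
mill3 [ 0.762 -1.2  ]
mill3top [ 0.762 -1.178]
honeytop [0.442 0.038]
can [ 0.415 -0.198]
salt [0.472 0.411]
lemon [ 0.421 -0.334]
handle [0.603 0.226]
cupA [0.696 0.187]
cupsm [0.586 0.129]
dish [0.64  0.291]
cupw [0.536 0.232]
salt [0.462 0.402]
lemon [ 0.434 -0.335]
mill1top [ 0.341 -0.096]
m2top [ 0.39  -0.423]
can [ 0.386 -0.199]
```

View pics/sc.png

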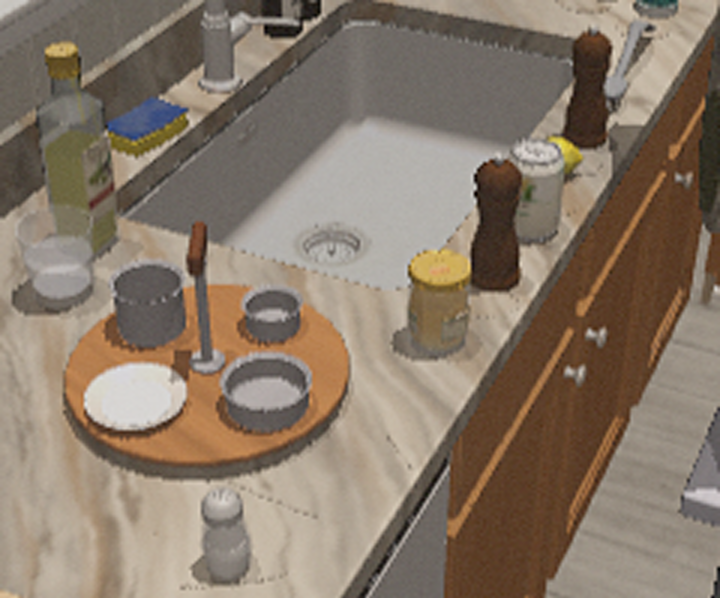

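The mill to take is at side (325,218), 0.43 m from the base. The look-alikes are the mills at (357,170), 0.61 m away, and (340,95), 1.4 m away. The crop shows these holders:
- The tall cup at the back.
- The small cup at right (250,247).
- The wide cup in front (248,272).
- The dish at left (206,279).

The clear shaker with the grey top at (235,328) is the salt. Nothing else near it matches, and the bottle at (180,190) and the tumbler at (180,233) are no part of the job. Next I'll move the arm over to the salt.

Call:
arm_command(
  deltas=[
    [[2,3,1.2,0,0,2],[2,3,1.2,0,0,2],[2,3,1.2,0,0,2],[2,3,1.2,0,0,2],[2,3,1.2,0,0,2],[2,3,1.2,0,0,2],[0.5,4,0,0,0,1.9],[0.5,4,0,0,0,1.9],[0.5,4,0,0,0,1.9],[0.5,4,0,0,0,1.9],[0.5,4,0,0,0,1.9],[0.5,4,0,0,0,1.9]],
  ],
  gripper=1,
)

```text
t: 1.1
tool_pos: [0.4023, -0.1223, 0.2903]
orientation: [-2.865, -1.287, 0.0]
force: [0.5, -0.8, 0.5]
opening: 0.0932
gripper_force: 0.0
```

Call:
arm_command(
  deltas=[
    [[0.5,4,0,0,0,1.9],[0.5,4,0,0,0,1.9],[0.5,4,0,0,0,1.9],[0.5,4,0,0,0,1.9],[0.5,4,0,0,0,1.9],[0.5,4,0,0,0,1.9],[0.5,4,0,0,0,1.9],[0.5,4,0,0,0,1.9],[0.5,4,0,0,0,1.9],[0.5,4,0,0,0,1.9],[0.5,4,0,0,0,1.9],[0.5,4,0,0,0,1.9]],
  ],
)

```text
t: 2.1
tool_pos: [0.4623, 0.3579, 0.29]
orientation: [2.554, 1.829, -0.001]
force: [0.5, -0.2, 0.4]
opening: 0.0932
gripper_force: 0.0
```

```bash
cat >> h.py <<'E'
def st():
    s=monitor.read_state();R=cv2.Rodrigues(np.array(s['orientation'],float))[0]
    print('t',round(s['t'],2),'tcp',np.round(s['tool_pos'],4),'psi',round(np.degrees(np.arctan2(R[1,1],R[0,1])),1),'z',R[:,2].round(3),'q6',round(s['q'][5],2),'op',round(s['opening'],4),'F',np.round(s['force'],1),'g',round(s['gripper_force'],1))
E
python3 - <<'E'
from h import *
st()
w,cw=snap('wrist');t,ct=snap('top')
np.save('cw1.npy',np.hstack([cw[1].ravel(),cw[2].ravel()]))
cv2.imwrite('pics/w1raw.png',w);cv2.imwrite('pics/top1.png',t)
cv2.imwrite('pics/duo.png',np.hstack([cv2.resize(w,(400,300)),cv2.resize(t[150:300,120:320],(400,300),interpolation=cv2.INTER_CUBIC)]))
print(onz(cw,280,210,0),ray(cw,280,210)[0])
E
```

```text
t 2.1 tcp [0.4623 0.3579 0.29  ] psi -18.8 z [-0.001 -0.    -1.   ] q6 0.9 op 0.0932 F [ 0.5 -0.2  0.4] g 0.0
[0.44907947 0.31641394 0.        ] [0.48469997 0.42160894 0.45541326]
```

View pics/duo.png

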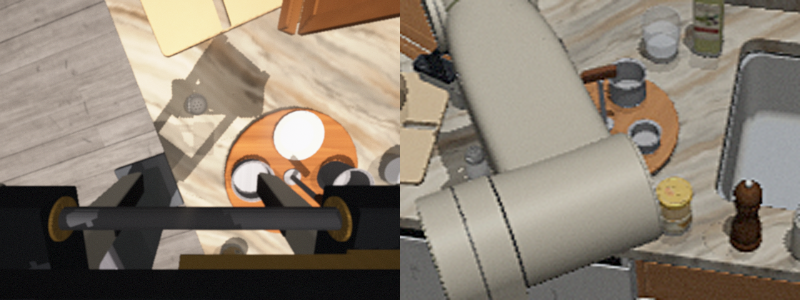

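The wrist view (scale 1.4) shows the salt's top at (273,144), the dish at (417,186), the wide cup near (350,248), the bar near (424,262) and the tall cup near (480,240).

```bash
python3 - <<'E'
from h import *
w=cv2.imread('pics/w1raw.png');c=cam('wrist')
print('salt',onz(c,273,144,.088).round(4))
h=cv2.cvtColor(w,cv2.COLOR_BGR2HSV)
m=cv2.inRange(h,(5,120,100),(20,255,255));m[:140]=0;m[:,:300]=0
n,l,s,_=cv2.connectedComponentsWithStats(m);k=1+s[1:,4].argmax();print(s[k])
cs=max(cv2.findContours((l==k).astype('uint8'),0,1)[0],key=cv2.contourArea).reshape(-1,2)
P=np.array([onz(c,u,v,.027)[:2] for u,v in cs])
from scipy.optimize import least_squares
f=lambda p:np.hypot(P[:,0]-p[0],P[:,1]-p[1])-.141
r=least_squares(f,[.614,.21],loss='soft_l1',f_scale=.002);print('axis',r.x,np.sort(abs(r.fun))[::40].round(4))
hw=cv2.inRange(h,(0,0,215),(180,50,255));hw[:150]=0;hw[:,:370]=0;hw[240:]=0;hw[:,470:]=0
d=max(cv2.findContours(hw,0,1)[0],key=cv2.contourArea);e=cv2.fitEllipse(d);print(e);print('dish',onz(c,*e[0],.040))
cv2.imwrite('pics/wc.png',cv2.resize(w[140:320,290:560],None,fx=2.9,fy=2.9,interpolation=cv2.INTER_CUBIC))
E
```

```text
salt [0.4722 0.4181 0.088 ]
[ 314  151  187  139 8875]
axis [0.61374544 0.20903628] [0.     0.0003 0.0007 0.0013 0.0019 0.0023 0.0032 0.0064 0.0116 0.016
 0.0264 0.0366 0.0494 0.0629 0.0776 0.0899 0.1201 0.1218]
((418.3641052246094, 188.7877197265625), (64.85406494140625, 72.53975677490234), 55.30899429321289)
dish [0.64118316 0.29660067 0.04      ]
```

View pics/wc.png

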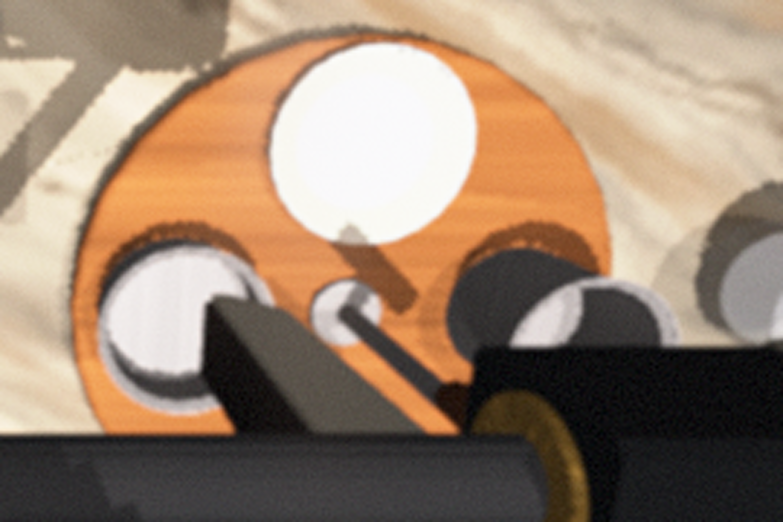

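```bash
python3 - <<'E'
from h import *
w=cv2.imread('pics/w1raw.png');b=cv2.imread('pics/side0.png')
c=cam('side');cw=cam('wrist')
p=np.array([.4722,.4181])
for z in(0,.045,.09):print(proj(c,[*p,z]),proj(cw,[*p,z]))
print(onz(cw,409.7,247.6,.03))
a=cv2.resize(b[295:355,205:265],(390,390),interpolation=cv2.INTER_CUBIC);d=cv2.resize(w[114:174,243:303],(390,390),interpolation=cv2.INTER_CUBIC)
cv2.imwrite('pics/sw.png',np.hstack([a,d]))
E
```

```text
[[235.48097004 340.66820254]] [[274.50144422 142.35229419]]
[[234.45936549 328.38923089]] [[273.79342411 143.0979748 ]]
[[233.3924106  315.56517996]] [[272.91101648 144.02731883]]
[0.61425801 0.21068816 0.03      ]
```

View pics/sw.png

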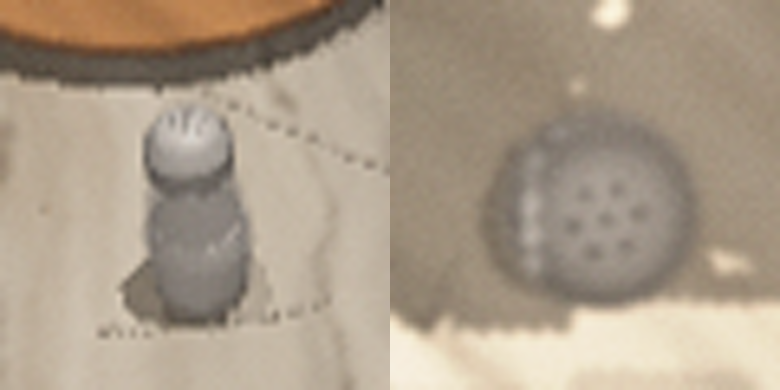

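```bash
python3 - <<'E'
from h import *
cw=cam('wrist');p=onz(cw,276.4,147.4,.089);print(p,cw[0][0,0]);c=cam('side')
for z in(0,.09):print(proj(c,[*p[:2],z]))
E
```

```text
[0.47480723 0.413118   0.089     ] 302.5265820006691
[[235.58190039 338.9318304 ]]
[[233.50655329 313.85722801]]
```

Call:
arm_command(
  deltas=[
    [[0.61,2.75,0,0,0,0],[0.61,2.75,0,0,0,0],[0,0,-3.5,0,0,0],[0,0,-3.5,0,0,0],[0,0,-3.5,0,0,0],[0,0,-3.5,0,0,0],[0,0,-3.5,0,0,0],[0,0,-3.5,0,0,0],[0,0,-3,0,0,0],[0,0,-1.5,0,0,0],[0,0,0,0,0,0]],
  ],
)

```text
t: 3.12
tool_pos: [0.4716, 0.4076, 0.03]
orientation: [2.556, 1.826, -0.015]
force: [-0.9, -0.5, -0.4]
opening: 0.0931
gripper_force: 0.0
```

Call:
arm_command(
  deltas=[
    [[0,0,0,0,0,0],[0,0,0,0,0,0],[0,0,0,0,0,0],[0,0,0,0,0,0],[0,0,0,0,0,0],[0,0,0,0,0,0]],
  ],
  gripper=-1,
  squeeze=12,
)

```text
t: 3.62
tool_pos: [0.4755, 0.4112, 0.0367]
orientation: [-2.556, -1.827, -0.003]
force: [0.3, -0.4, 0.2]
opening: 0.0572
gripper_force: 0.0
```

Call:
arm_command(
  deltas=[
    [[0,0,0,0,0,0],[0,0,0,0,0,0],[0,0,0,0,0,0],[0,0,0,0,0,0],[0,0,0,0,0,0],[0,0,0,0,0,0]],
  ],
)

```text
t: 4.12
tool_pos: [0.4749, 0.411, 0.0357]
orientation: [-2.556, -1.827, -0.0]
force: [-0.9, 0.8, 2.0]
opening: 0.0395
gripper_force: 12.0
```

Call:
arm_command(
  deltas=[
    [[0,0,1,0,0,0],[0,0,2,0,0,0],[0,0,3,0,0,0],[0,0,3,0,0,0],[0,0,3,0,0,0],[0,0,3,0,0,0],[0,0,0,0,0,0],[0,0,0,0,0,0]],
  ],
)

```text
t: 4.78
tool_pos: [0.4764, 0.4117, 0.1892]
orientation: [2.556, 1.827, 0.009]
force: [-0.7, 0.0, -0.6]
opening: 0.04
gripper_force: 11.8
```

```bash
python3 -c "
from h import *
st()"
```

```text
t 4.78 tcp [0.4764 0.4117 0.1892] psi -18.9 z [ 0.005  0.003 -1.   ] q6 0.96 op 0.04 F [-0.7  0.  -0.6] g 11.8
```

Call:
arm_command(
  deltas=[
    [[0.5,-1.5,1,0,0,0],[0.8,-2.8,1,0,0,0],[1,-3,0.5,0,0,0],[1,-3,0,0,0,0],[1,-3,0,0,0,0],[1,-3,0,0,0,0],[1.2,-3,0,0,0,0],[1.2,-3,0,0,0,0],[1.2,-3,0,0,0,0],[1.2,-2,0,0,0,0.7],[1.2,-0.5,0,0,0,0.7],[0,0,0,0,0,0]],
  ],
)

```text
t: 5.78
tool_pos: [0.5884, 0.1295, 0.2089]
orientation: [-2.536, -1.854, 0.004]
force: [0.6, 0.3, 0.2]
opening: 0.0399
gripper_force: 11.8
```

Call:
arm_command(
  deltas=[
    [[0,0,-2,0,0,0],[0,0,-3,0,0,0],[0,0,-2,0,0,0],[0,0,-1,0,0,0],[0,0,0,0,0,0],[0,0,0,0,0,0],[0,0,0,0,0,0]],
  ],
)

```text
t: 6.37
tool_pos: [0.5887, 0.1332, 0.1323]
orientation: [2.532, 1.858, 0.003]
force: [-0.0, -0.2, -0.9]
opening: 0.0399
gripper_force: 11.8
```

```bash
python3 - <<'E'
from h import *
st()
w,cw=snap('wrist','w2.png');t,ct=snap('side','s2.png')
st()
cv2.imwrite('pics/duo2.png',np.hstack([cv2.resize(w,(400,400)),cv2.resize(t[190:310,170:290],(400,400),interpolation=cv2.INTER_CUBIC)]))
E
```

```text
t 6.37 tcp [0.5887 0.1332 0.1323] psi -17.5 z [ 0.002  0.    -1.   ] q6 0.44 op 0.0399 F [-0.  -0.2 -0.9] g 11.8
t 6.47 tcp [0.5891 0.1331 0.1327] psi -17.5 z [ 0.003  0.    -1.   ] q6 0.44 op 0.0403 F [-0.5  0.3 -1.6] g 11.8
```

View pics/duo2.png

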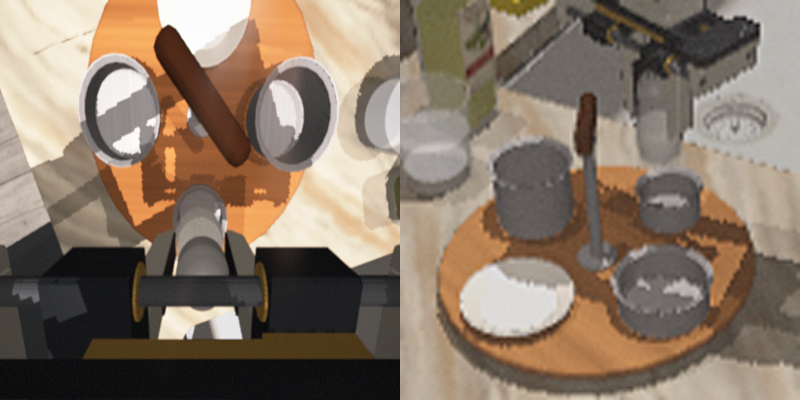

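```bash
python3 - <<'E'
from h import *
c=cam('wrist')
print('wide',onz(c,119*1.4,110*1.05,.059),'bar',onz(c,283,101,.185), 'ends',onz(c,165*1.4,37*1.05,.185),onz(c,240*1.4,155*1.05,.185))
cs=cam('side')
print('small',onz(cs,170+669/3.333-120,190+188/3.333,.059),'wide',onz(cs,170+(662-400)/3.333,190+268/3.333,.059),'dish',onz(cs,170+(517-400)/3.333,190+297/3.333,.04),'tall',onz(cs,170+(533-400)/3.333,190+158/3.333,.089))
E
```

```text
wide [0.53338309 0.23727212 0.059     ] bar [0.61449004 0.20834761 0.185     ] ends [0.60366253 0.23243801 0.185     ] [0.62680203 0.18185588 0.185     ]
small [0.58537164 0.12566491 0.059     ] wide [0.53773713 0.22530901 0.059     ] dish [0.64236162 0.29245793 0.04      ] tall [0.69822422 0.17334117 0.089     ]
```

Call:
arm_command(
  deltas=[
    [[-0.35,-0.85,0,0,0,0],[0,0,-1,0,0,0],[0,0,-1,0,0,0],[0,0,-1,0,0,0],[0,0,-0.8,0,0,0],[0,0,0,0,0,0],[0,0,0,0,0,0],[0,0,0,0,0,0]],
  ],
)

```text
t: 7.13
tool_pos: [0.5845, 0.1244, 0.0926]
orientation: [-2.533, -1.858, 0.0]
force: [-0.4, -0.6, -0.9]
opening: 0.0397
gripper_force: 11.8
```

```bash
python3 - <<'E'
from h import *
st()
w,cw=snap('wrist','w3.png');t,ct=snap('side','s3.png')
cv2.imwrite('pics/duo3.png',np.hstack([cv2.resize(w[150:350,180:380],(400,400)),cv2.resize(t[200:270,220:290],(400,400),interpolation=cv2.INTER_CUBIC)]))
E
```

```text
t 7.13 tcp [0.5845 0.1244 0.0926] psi -17.5 z [-0. -0. -1.] q6 0.43 op 0.0397 F [-0.4 -0.6 -0.9] g 11.8
```

View pics/duo3.png

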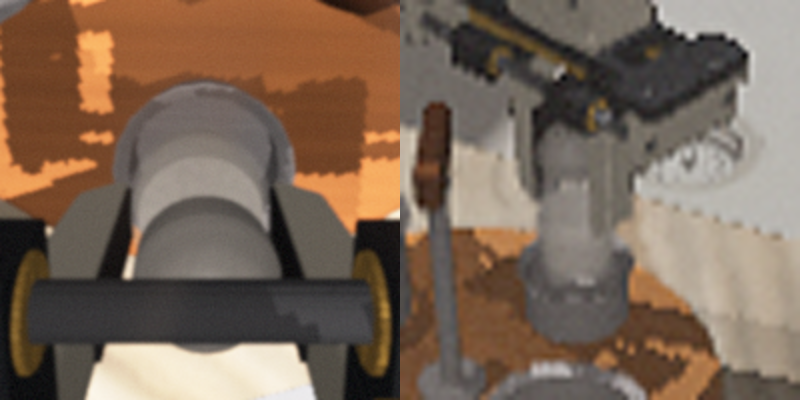

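The salt is centred over the small cup with its bottom at rim height, so I'll lower it.

Call:
arm_command(
  deltas=[
    [[0,0,-0.7,0,0,0],[0,0,-0.7,0,0,0],[0,0,-0.7,0,0,0],[0,0,-0.4,0,0,0],[0,0,-0.1,0,0,0],[0,0,0,0,0,0],[0,0,0,0,0,0]],
  ],
)

```text
t: 7.82
tool_pos: [0.5843, 0.1243, 0.0664]
orientation: [-2.533, -1.858, 0.001]
force: [0.2, 0.1, -1.7]
opening: 0.0396
gripper_force: 11.8
```

Call:
arm_command(
  deltas=[
    [[0,0,0,0,0,0],[0,0,0,0,0,0],[0,0,0,0,0,0],[0,0,0,0,0,0],[0,0,0,0,0,0]],
  ],
  gripper=0.4,
)

```text
t: 8.23
tool_pos: [0.5846, 0.1243, 0.0668]
orientation: [2.533, 1.858, 0.0]
force: [-0.4, 1.1, -0.3]
opening: 0.0644
gripper_force: 0.0
```

Call:
arm_command(
  deltas=[
    [[0,0,1,0,0,0],[0,0,2.5,0,0,0],[0,0,3.5,0,0,0],[0,0,3.5,0,0,0],[0,0,3.5,0,0,0],[0,0,3.5,0,0,0],[0,0,3.5,0,0,0],[0.4,1.2,0,0,0,6],[0.4,1.2,0,0,0,6],[0.4,1.2,0,0,0,6],[0.4,1.2,0,0,0,6],[0.4,1.2,0,0,0,6]],
  ],
)

```text
t: 9.23
tool_pos: [0.6046, 0.1849, 0.2777]
orientation: [1.96, 2.455, 0.001]
force: [-0.1, -0.5, 0.3]
opening: 0.0652
gripper_force: 0.0
```

Call:
arm_command(
  deltas=[
    [[0.4,1.2,0,0,0,6],[0.45,1.2,0,0,0,6],[0,0,0,0,0,1.5],[0,0,0,0,0,0],[0,0,0,0,0,0]],
  ],
)

```text
t: 9.65
tool_pos: [0.6129, 0.2083, 0.2772]
orientation: [1.666, 2.663, 0.0]
force: [-0.9, -0.2, 0.5]
opening: 0.0652
gripper_force: 0.0
```

```bash
python3 - <<'E'
from h import *
st()
w,cw=snap('wrist','w4.png');t,ct=snap('side','s4.png')
cv2.imwrite('pics/duo4.png',np.hstack([cv2.resize(w,(400,300)),cv2.resize(t[190:310,170:290],(400,300),interpolation=cv2.INTER_CUBIC)]))
E
```

```text
t 9.65 tcp [0.6129 0.2083 0.2772] psi 25.9 z [ 0. -0. -1.] q6 -0.2 op 0.0652 F [-0.9 -0.2  0.5] g 0.0
```

View pics/duo4.png

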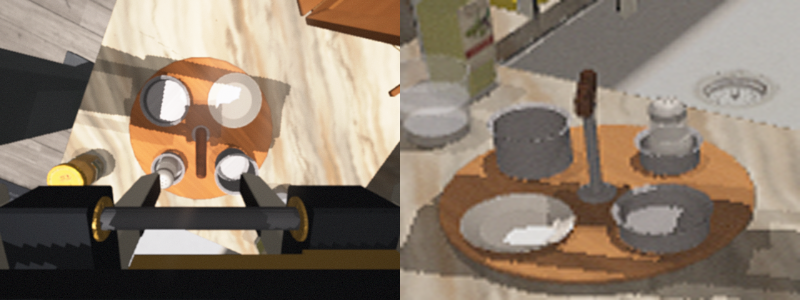

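The salt is seated in the small cup, and the bar is centred and aligned at (283,210). Now I'll pinch and twist by −90°.

Call:
arm_command(
  deltas=[
    [[0,0,-2,0,0,0],[0,0,-3,0,0,0],[0,0,-3,0,0,0],[0,0,-2.5,0,0,0],[0,0,-1.7,0,0,0],[0,0,0,0,0,0],[0,0,0,0,0,0]],
  ],
)

```text
t: 10.33
tool_pos: [0.6122, 0.2078, 0.1539]
orientation: [-1.665, -2.662, 0.003]
force: [-0.2, -0.3, 0.6]
opening: 0.0654
gripper_force: 0.0
```

Call:
arm_command(
  deltas=[
    [[0,0,0,0,0,0],[0,0,0,0,0,0],[0,0,0,0,0,0],[0,0,0,0,0,0],[0,0,0,0,0,0],[0,0,0,0,0,0],[0,0,0,0,0,0],[0,0,0,0,0,0],[0,0,0,0,0,0],[0,0,0,0,0,0],[0,0,0,0,0,0],[0,0,0,0,0,0]],
  ],
  gripper=-1,
  squeeze=20,
)

```text
t: 11.33
tool_pos: [0.614, 0.2089, 0.1548]
orientation: [1.664, 2.663, 0.003]
force: [5.2, 2.2, -1.7]
opening: 0.0145
gripper_force: 20.0
```

Call:
arm_command(
  deltas=[
    [[0,0,0,0,0,-3],[0,0,0,0,0,-4.5],[0,0,0,0,0,-4.5],[0,0,0,0,0,-4.5],[0,0,0,0,0,-4.5],[0,0,0,0,0,-4.5],[0,0,0,0,0,-4.5],[0,0,0,0,0,-4.5],[0,0,0,0,0,-4.5],[0,0,0,0,0,-4.5],[0,0,0,0,0,-4.5],[0,0,0,0,0,-4.5]],
  ],
)

```text
t: 12.33
tool_pos: [0.6148, 0.209, 0.1548]
orientation: [2.674, 1.648, 0.007]
force: [10.1, 4.0, -5.4]
opening: 0.0147
gripper_force: 20.0
```

Call:
arm_command(
  deltas=[
    [[0,0,0,0,0,-4.5],[0,0,0,0,0,-4.5],[0,0,0,0,0,-4.5],[0,0,0,0,0,-4.5],[0,0,0,0,0,-4.5],[0,0,0,0,0,-4.5],[0,0,0,0,0,-4.5],[0,0,0,0,0,-3.5],[0,0,0,0,0,-2.5],[0,0,0,0,0,0],[0,0,0,0,0,0]],
  ],
)

```text
t: 13.25
tool_pos: [0.6152, 0.2085, 0.1548]
orientation: [3.061, 0.706, 0.008]
force: [11.5, 2.3, -6.1]
opening: 0.0147
gripper_force: 20.0
```

Call:
arm_command(
  deltas=[
    [[0,0,0,0,0,0],[0,0,0,0,0,0],[0,0,0,0,0,0],[0,0,0,0,0,0]],
  ],
  gripper=0.4,
)

```text
t: 13.58
tool_pos: [0.6127, 0.2083, 0.1545]
orientation: [-3.061, -0.707, 0.001]
force: [-0.4, -0.5, -0.1]
opening: 0.0371
gripper_force: 0.0
```

Call:
arm_command(
  deltas=[
    [[0,0,2,0,0,0],[0,0,3,0,0,0],[0,0,4,0,0,0],[0,0,4,0,0,0],[0,0,3,0,0,0],[-1,-2,0,0,0,0],[-1,-3,0,0,0,0],[-1,-3,0,0,0,0],[-1,-3,0,0,0,0],[-1,-3,0,0,0,0],[0,0,0,0,0,0],[0,0,0,0,0,0]],
  ],
  gripper=1,
)

```text
t: 14.58
tool_pos: [0.5627, 0.067, 0.3151]
orientation: [-3.062, -0.703, -0.001]
force: [0.4, -0.2, -0.3]
opening: 0.0927
gripper_force: 0.0
```

```bash
python3 - <<'E'
from h import *
st()
w,cw=snap('wrist','w5.png');t,ct=snap('side','s5.png')
cv2.imwrite('pics/duo5.png',np.hstack([cv2.resize(w,(400,300)),cv2.resize(t[170:310,170:360],(400,300),interpolation=cv2.INTER_CUBIC)]))
E
```

```text
t 14.58 tcp [0.5627 0.067  0.3151] psi -64.1 z [ 0.001  0.    -1.   ] q6 1.15 op 0.0927 F [ 0.4 -0.2 -0.3] g 0.0
```

View pics/duo5.png

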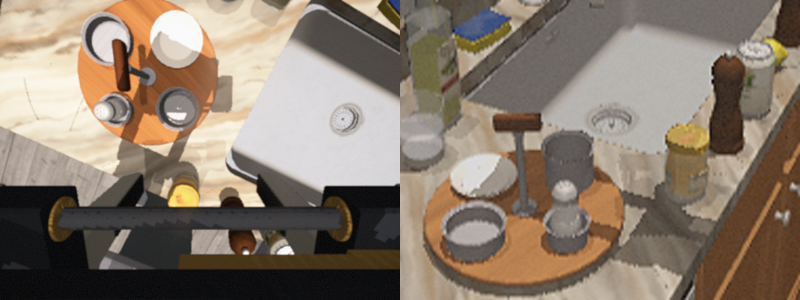

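The tall cup is now at the front right, at wrist (246,148). The salt rode along fine at (160,150). Next is the mill.

Call:
arm_command(
  deltas=[
    [[-1.6,-2.1,0,0,0,5],[-1.6,-2.1,0,0,0,5],[-1.6,-2.1,0,0,0,5],[-1.6,-2.1,0,0,0,5],[-1.6,-2.1,0,0,0,5],[-1.6,-2.1,0,0,0,5],[-1.6,-2.1,0,0,0,5],[-1.6,-2.1,0,0,0,5],[-1.6,-2.1,0,0,0,5],[0,0,0,0,0,0],[0,0,0,0,0,0],[0,0,0,0,0,0]],
  ],
)

```text
t: 15.68
tool_pos: [0.4196, -0.1198, 0.3147]
orientation: [-2.558, -1.823, -0.001]
force: [0.1, 0.3, 0.6]
opening: 0.0928
gripper_force: 0.0
```

```bash
python3 - <<'E'
from h import *
st()
w=cv2.imread('pics/w5.png')
w,cw=snap('wrist','w6.png');st()
print('honey/mill predicted px',proj(cw,[[.442,.038,.1],[.427,-.073,.17],[.425,-.073,0],[.41,-.198,.115]]))
cv2.imwrite('pics/w6b.png',cv2.resize(w,(800,600),interpolation=cv2.INTER_CUBIC))
E
```

```text
t 15.68 tcp [ 0.4196 -0.1198  0.3147] psi -19.0 z [ 0.     0.001 -1.   ] q6 -0.06 op 0.0928 F [0.1 0.3 0.6] g 0.0
t 15.73 tcp [ 0.4197 -0.1197  0.3146] psi -19.0 z [ 0.     0.001 -1.   ] q6 -0.06 op 0.093 F [ 0.7  0.9 -0.1] g 0.0
honey/mill predicted px [[252.73851291  56.02501404]
 [270.93518278 157.44271868]
 [272.81225186 150.50027846]
 [292.02457189 252.06408852]]
```

View pics/w6b.png

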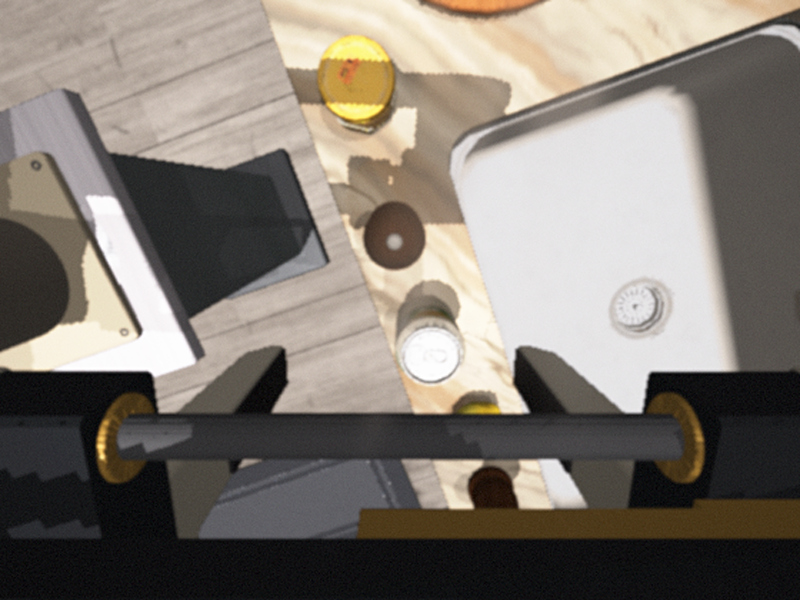

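The wrist view shows the mill's knob at (276,169), the honey lid at (249,55), the can at (301,248), the lemon at (336,287) and the second mill at (345,342).

```bash
python3 - <<'E'
from h import *
c=cam('wrist')
print('knob',onz(c,275.8,169.2,.168),'head',onz(c,276.5,165,.148),'honey',onz(c,249.2,54.6,.1),'can',onz(c,301,248,.115))
b=cam('side')
w=cv2.imread('pics/w6.png');h=cv2.cvtColor(w,cv2.COLOR_BGR2HSV)
m=cv2.inRange(h,(22,110,120),(34,255,255));m[100:]=0
q=max(cv2.findContours(m,0,1)[0],key=cv2.contourArea);e=cv2.fitEllipse(q);print(e,onz(c,*e[0],.098))
p=onz(c,275.8,169.2,.168)
print(proj(b,[[p[0],p[1],0],[p[0],p[1],.17]]))
E
```

```text
knob [ 0.4276545  -0.08575826  0.168     ] head [ 0.42893716 -0.0836025   0.148     ] honey [0.43855263 0.04088837 0.1       ] can [ 0.42272009 -0.19626587  0.115     ]
((250.19732666015625, 34.45741271972656), (17.548938751220703, 44.06260299682617), 90.89692687988281) [0.44685108 0.06050839 0.098     ]
[[323.59929561 237.64400114]
 [326.28453894 193.9342654 ]]
```

Call:
arm_command(
  deltas=[
    [[0.4,1.7,0,0,0,0],[0.4,1.8,0,0,0,0],[0,0,-2,0,0,0],[0,0,-3.5,0,0,0],[0,0,-3.5,0,0,0],[0,0,-3.5,0,0,0],[0,0,-3.5,0,0,0],[0,0,-3,0,0,0],[0,0,-2.4,0,0,0],[0,0,0,0,0,0],[0,0,0,0,0,0],[0,0,0,0,0,0]],
  ],
)

```text
t: 16.73
tool_pos: [0.4282, -0.0853, 0.1023]
orientation: [2.556, 1.825, 0.002]
force: [0.3, -0.4, 1.1]
opening: 0.0931
gripper_force: 0.0
```

Call:
arm_command(
  deltas=[
    [[0,0,0,0,0,0],[0,0,0,0,0,0],[0,0,0,0,0,0],[0,0,0,0,0,0],[0,0,0,0,0,0],[0,0,0,0,0,0],[0,0,0,0,0,0],[0,0,0,0,0,0],[0,0,0,0,0,0],[0,0,0,0,0,0]],
  ],
  gripper=-1,
  squeeze=18,
)

```text
t: 17.57
tool_pos: [0.4269, -0.0857, 0.1007]
orientation: [-2.557, -1.824, 0.0]
force: [-0.4, -0.3, 1.2]
opening: 0.0483
gripper_force: 17.8
```

Call:
arm_command(
  deltas=[
    [[0,0,1,0,0,0],[0,0,2,0,0,0],[0,0,3,0,0,0],[0,0,3,0,0,0],[0,0,3,0,0,0],[0,0,2,0,0,0],[0,0,0,0,0,0],[0,0,0,0,0,0]],
  ],
)

```text
t: 18.23
tool_pos: [0.4276, -0.0859, 0.2419]
orientation: [2.556, 1.823, 0.002]
force: [-1.4, -0.6, -2.5]
opening: 0.0482
gripper_force: 17.8
```

```bash
python3 - <<'E'
from h import *
st()
w,cw=snap('wrist','w7.png');st()
w5=cv2.imread('pics/w5.png')
t,_=snap('side','s7.png')
cv2.imwrite('pics/duo7.png',np.hstack([cv2.resize(w,(400,300)),cv2.resize(t[130:290,240:400],(400,300),interpolation=cv2.INTER_CUBIC)]))
E
```

```text
t 18.23 tcp [ 0.4276 -0.0859  0.2419] psi -19.0 z [ 0.003 -0.001 -1.   ] q6 0.02 op 0.0482 F [-1.4 -0.6 -2.5] g 17.8
t 18.28 tcp [ 0.4267 -0.0856  0.2401] psi -19.0 z [-0.  0. -1.] q6 0.02 op 0.0478 F [ 0.2  0.8 -3.4] g 17.8
```

View pics/duo7.png

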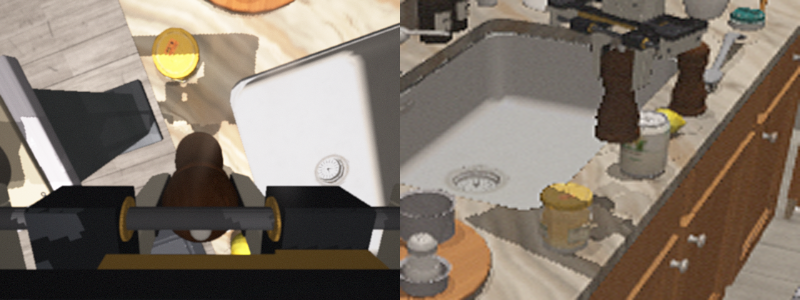

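Call:
arm_command(
  deltas=[
    [[1,1.4,0,0,0,0],[1.8,2.4,0,0,0,0],[1.8,2.4,0,0,0,0],[1.8,2.4,0,0,0,0],[1.8,2.4,0,0,0,0],[1.8,2.4,0,0,0,0],[1.8,2.4,0,0,0,0],[1.8,2.4,0,0,0,0],[1.4,1.8,0,0,0,0],[0.9,1.2,0,0,0,0],[0,0,0,0,0,0],[0,0,0,0,0,0]],
  ],
)

```text
t: 19.33
tool_pos: [0.5848, 0.1267, 0.2379]
orientation: [-2.555, -1.825, 0.006]
force: [-0.1, -0.8, -2.1]
opening: 0.0482
gripper_force: 17.8
```

```bash
python3 - <<'E'
from h import *
st()
w,cw=snap('wrist','w8.png');t,_=snap('side','s8.png')
cv2.imwrite('pics/duo8.png',np.hstack([cv2.resize(w,(440,330)),cv2.resize(t[180:300,180:300],(330,330),interpolation=cv2.INTER_CUBIC)]))
E
```

```text
t 19.33 tcp [0.5848 0.1267 0.2379] psi -18.9 z [-0.004 -0.001 -1.   ] q6 0.46 op 0.0482 F [-0.1 -0.8 -2.1] g 17.8
```

View pics/duo8.png

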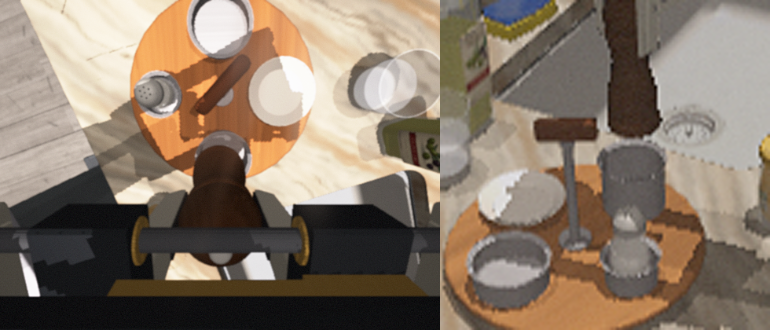

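The mill hangs upright above the tall cup. Next I'll check the caddy's phase numerically from the dish at (358,115) and the small cup at (201,118).

```bash
python3 - <<'E'
from h import *
w=cv2.imread('pics/w8.png');c=cam('wrist')
A=np.array([.6153,.2088])
h=cv2.cvtColor(w,cv2.COLOR_BGR2HSV)
m=cv2.inRange(h,(0,0,130),(180,60,255));m[:,:310]=0;m[:,405:]=0;m[170:]=0;m[:60]=0
q=max(cv2.findContours(m,0,1)[0],key=cv2.contourArea);e=cv2.fitEllipse(q);print(e)
for n,u,v,z in[('dish',*e[0],.04),('dish',358,114.6,.04),('small',201,118,.059),('wide',282,31,.059),('bar',221*1.273,84*1.273,.185)]:
  p=onz(c,u,v,z)[:2];d=p-A;print(n,p.round(4),np.hypot(*d).round(4),np.degrees(np.arctan2(d[1],d[0])).round(1))
E
```

```text
((366.3705749511719, 115.26591491699219), (94.03524017333984, 106.25555419921875), 7.885343551635742)
dish [0.7084 0.1787] 0.0978 -17.9
dish [0.6995 0.1826] 0.0882 -17.3
small [0.5319 0.2353] 0.0875 162.4
wide [0.643  0.2868] 0.0827 70.5
bar [0.6147 0.2072] 0.0017 -112.2
```

Call:
arm_command(
  deltas=[
    [[0.15,-0.2,0,0,0,0],[0,0,-1.5,0,0,0],[0,0,-2,0,0,0],[0,0,-1,0,0,0],[0,0,-0.5,0,0,0],[0,0,-0.5,0,0,0],[0,0,-0.5,0,0,0],[0,0,-0.5,0,0,0],[0,0,-0.5,0,0,0],[0,0,0,0,0,0]],
  ],
)

```text
t: 20.27
tool_pos: [0.5871, 0.1243, 0.1697]
orientation: [-2.557, -1.824, 0.002]
force: [-1.2, 0.7, -2.9]
opening: 0.0481
gripper_force: 17.8
```

Bottom is about 2 cm below the rim with no contact force, so I'll continue down.

Call:
arm_command(
  deltas=[
    [[0,0,-0.7,0,0,0],[0,0,-0.7,0,0,0],[0,0,-0.7,0,0,0],[0,0,-0.7,0,0,0],[0,0,-0.5,0,0,0],[0,0,-0.3,0,0,0],[0,0,-0.2,0,0,0],[0,0,0,0,0,0],[0,0,0,0,0,0]],
  ],
)

```text
t: 21.02
tool_pos: [0.5876, 0.1243, 0.1328]
orientation: [2.557, 1.825, 0.0]
force: [0.0, 0.1, -2.1]
opening: 0.0481
gripper_force: 17.8
```

Call:
arm_command(
  deltas=[
    [[0,0,-0.1,0,0,0],[0,0,0,0,0,0],[0,0,0,0,0,0],[0,0,0,0,0,0],[0,0,0,0,0,0]],
  ],
  gripper=0.6,
)

```text
t: 21.43
tool_pos: [0.5877, 0.1244, 0.132]
orientation: [2.557, 1.824, 0.001]
force: [-0.3, 0.9, -0.8]
opening: 0.0732
gripper_force: 0.0
```

Call:
arm_command(
  deltas=[
    [[0,0,1,0,0,0],[0,0,2,0,0,0],[0,0,3,0,0,0],[0,0,3.5,0,0,0],[0,0,3.5,0,0,0],[0,0,2,0,0,0],[0.4,1.2,0,0,0,-6],[0.4,1.2,0,0,0,-6],[0.4,1.2,0,0,0,-6],[0.4,1.2,0,0,0,-6],[0.4,1.2,0,0,0,-6],[0.4,1.2,0,0,0,-6]],
  ],
)

```text
t: 22.43
tool_pos: [0.6117, 0.1969, 0.2827]
orientation: [2.998, 0.937, 0.001]
force: [1.3, -0.0, -0.3]
opening: 0.0744
gripper_force: 0.0
```

Call:
arm_command(
  deltas=[
    [[0.35,1.2,0,0,0,-6],[0,0,0,0,0,-2],[0,0,0,0,0,0],[0,0,0,0,0,0]],
  ],
  gripper=0.4,
)

```text
t: 22.77
tool_pos: [0.615, 0.2084, 0.2823]
orientation: [3.054, 0.737, 0.001]
force: [-0.7, 0.1, -0.1]
opening: 0.0656
gripper_force: 0.0
```

```bash
python3 - <<'E'
from h import *
st()
w,c=snap('wrist','w9.png');s,_=snap('side','s9.png')
# bar: dark brown mask near expected
print(proj(c,[[.615,.208,.187],[.644,.223,.187],[.586,.193,.187],[.588,.125,.2],[.588,.125,.17]]))
h=cv2.cvtColor(w,cv2.COLOR_BGR2HSV);m=cv2.inRange(h,(0,80,20),(15,255,110))
n,l,st_,ce=cv2.connectedComponentsWithStats(m)
for k in range(1,n):
  if st_[k,4]>150:
    pts=np.argwhere(l==k)[:,::-1].astype(np.float32);print(st_[k],ce[k].round(1),cv2.minAreaRect(pts))
E
```

```text
t 22.77 tcp [0.615  0.2084 0.2823] psi -62.9 z [ 0. -0. -1.] q6 1.35 op 0.0656 F [-0.7  0.1 -0.1] g 0.0
[[279.12975948 215.29506237]
 [278.95957299 178.73900911]
 [279.29007764 249.73139924]
 [347.57719999 285.50018997]
 [341.03611059 271.10231168]]
[118   0  14  40 403] [125.   18.4] ((124.70050811767578, 19.307106018066406), (39.47086715698242, 11.043292999267578), 85.91438293457031)
[474  68  40  24 252] [492.3  80. ] ((492.8821105957031, 80.4813232421875), (43.12653732299805, 7.396702766418457), 32.195735931396484)
[ 230  178   57   96 1640] [269.8 230.6] ((270.58349609375, 228.9415283203125), (40.30039978027344, 101.13778686523438), 27.108123779296875)
[194 197  18  47 396] [200.9 221.3] ((200.74337768554688, 220.79811096191406), (46.68642807006836, 15.173089027404785), 79.3803482055664)
[298 197  40  25 253] [311.7 206.2] ((315.76416015625, 206.92454528808594), (19.505199432373047, 38.59832000732422), 74.05460357666016)
[ 306  218   43   72 1729] [327.3 249.7] ((332.883544921875, 253.85617065429688), (72.9166259765625, 40.6132698059082), 69.44395446777344)
```

Call:
arm_command(
  deltas=[
    [[0,0,-2,0,0,0],[0,0,-3,0,0,0],[0,0,-3,0,0,0],[0,0,-2.5,0,0,0],[0,0,-1.5,0,0,0],[0,0,-0.7,0,0,0],[0,0,0,0,0,0]],
  ],
)

```text
t: 23.45
tool_pos: [0.6137, 0.2077, 0.1526]
orientation: [3.055, 0.734, -0.006]
force: [-0.0, 1.3, 0.2]
opening: 0.0651
gripper_force: 0.0
```

Call:
arm_command(
  deltas=[
    [[0,0,0,0,0,0],[0,0,0,0,0,0],[0,0,0,0,0,0],[0,0,0,0,0,0],[0,0,0,0,0,0],[0,0,0,0,0,0],[0,0,0,0,0,0],[0,0,0,0,0,0],[0,0,0,0,0,0],[0,0,0,0,0,0],[0,0,0,0,0,0],[0,0,0,0,0,0]],
  ],
  gripper=-1,
  squeeze=20,
)

```text
t: 24.45
tool_pos: [0.6149, 0.2084, 0.1547]
orientation: [-3.055, -0.734, -0.0]
force: [0.0, -0.1, 0.1]
opening: 0.0151
gripper_force: 20.0
```

Call:
arm_command(
  deltas=[
    [[0,0,0,0,0,3],[0,0,0,0,0,4.5],[0,0,0,0,0,4.5],[0,0,0,0,0,4.5],[0,0,0,0,0,4.5],[0,0,0,0,0,4.5],[0,0,0,0,0,4.5],[0,0,0,0,0,4.5],[0,0,0,0,0,4.5],[0,0,0,0,0,4.5],[0,0,0,0,0,4.5],[0,0,0,0,0,4.5]],
  ],
)

```text
t: 25.45
tool_pos: [0.6145, 0.2087, 0.1547]
orientation: [-2.41, -2.013, 0.001]
force: [-2.0, 1.0, 1.7]
opening: 0.0149
gripper_force: 20.0
```

Call:
arm_command(
  deltas=[
    [[0,0,0,0,0,4.5],[0,0,0,0,0,4.5],[0,0,0,0,0,4.5],[0,0,0,0,0,4.5],[0,0,0,0,0,4.5],[0,0,0,0,0,4.5],[0,0,0,0,0,4.5],[0,0,0,0,0,3.5],[0,0,0,0,0,2.5],[0,0,0,0,0,0],[0,0,0,0,0,0]],
  ],
)

```text
t: 26.37
tool_pos: [0.6142, 0.2086, 0.1546]
orientation: [-1.642, -2.677, 0.001]
force: [-6.0, 1.0, 3.0]
opening: 0.0148
gripper_force: 20.0
```

Call:
arm_command(
  deltas=[
    [[0,0,0,0,0,0],[0,0,0,0,0,0],[0,0,0,0,0,0],[0,0,0,0,0,0]],
  ],
  gripper=0.4,
)

```text
t: 26.7
tool_pos: [0.6152, 0.2082, 0.1546]
orientation: [1.642, 2.678, 0.0]
force: [-0.0, -0.7, -0.1]
opening: 0.0368
gripper_force: 0.0
```

Call:
arm_command(
  deltas=[
    [[0,0,2,0,0,0],[0,0,3.5,0,0,0],[0,0,4,0,0,0],[0,0,4,0,0,0],[0,0,2.5,0,0,0],[-1.5,-2.3,0,0,0,5.5],[-1.5,-2.3,0,0,0,5.5],[-1.5,-2.3,0,0,0,5.5],[-1.5,-2.3,0,0,0,5.5],[-1.6,-2.3,0,0,0,5.5],[-1.6,-2.3,0,0,0,6],[-1.6,-2.3,0,0,0,6]],
  ],
  gripper=1,
)

```text
t: 27.7
tool_pos: [0.5062, 0.0463, 0.3146]
orientation: [0.632, 3.077, -0.0]
force: [0.2, -0.4, -0.1]
opening: 0.0925
gripper_force: 0.0
```

Call:
arm_command(
  deltas=[
    [[-1.6,-2.3,0,0,0,5.5],[0,0,0,0,0,0],[0,0,0,0,0,0],[0,0,0,0,0,0]],
  ],
)

```text
t: 28.03
tool_pos: [0.4913, 0.0244, 0.3149]
orientation: [0.495, 3.102, 0.001]
force: [0.4, -0.1, -0.2]
opening: 0.093
gripper_force: 0.0
```

```bash
python3 - <<'E'
from h import *
st()
w,c=snap('wrist','w10.png');s,_=snap('side','s10.png')
print(proj(c,[[.4386,.0409,.1],[.615,.2084,.187]]))
h=cv2.cvtColor(w,cv2.COLOR_BGR2HSV);m=cv2.inRange(h,(20,110,90),(36,255,255))
for q in cv2.findContours(m,0,1)[0]:
  if cv2.contourArea(q)>200:
    cc,r=cv2.minEnclosingCircle(q);e=cv2.fitEllipse(cv2.convexHull(q));print(cv2.contourArea(q),cc,r,e,onz(c,*e[0],.097)[:2],onz(c,*cc,.097)[:2])
E
```

```text
t 28.03 tcp [0.4913 0.0244 0.3149] psi 71.9 z [ 0.001  0.    -1.   ] q6 -1.31 op 0.093 F [ 0.4 -0.1 -0.2] g 0.0
[[279.75008326 146.28787024]
 [484.7168968  262.3447387 ]]
1118.5 (53.0, 221.5) 23.900936126708984 ((51.54962921142578, 222.49497985839844), (33.67458724975586, 47.51542282104492), 121.12126159667969) [ 0.43842132 -0.27530719] [ 0.43779936 -0.27282843]
670.5 (273.5, 146.5) 23.420175552368164 ((268.4028015136719, 148.41024780273438), (23.44230079650879, 46.98029327392578), 164.7010040283203) [0.43676246 0.0267025 ] [0.43653203 0.03343846]
```

```bash
python3 - <<'E'
from h import *
w=cv2.imread('pics/w10.png');c=cam('wrist')
print(c[0][0,0]*.032/(ray(c,280,210)[0][2]-.1))
h=cv2.cvtColor(w,cv2.COLOR_BGR2HSV)
for lo in((15,90,60),(18,120,50),(20,140,60)):
  m=cv2.inRange(h,lo,(38,255,255));k=np.zeros_like(m);k[105:190,235:325]=m[105:190,235:325]
  n,l,s,_=cv2.connectedComponentsWithStats(cv2.morphologyEx(k,cv2.MORPH_CLOSE,np.ones((5,5))));i=1+s[1:,4].argmax()
  q=cv2.convexHull(max(cv2.findContours((l==i).astype('uint8'),0,1)[0],key=cv2.contourArea));e=cv2.fitEllipse(q);print(s[i],e,onz(c,*e[0],.097)[:2])
for v in range(118,180,6):print(v,[tuple(h[v,u]) for u in (252,262,272,282,292,302,312)] if v in(130,148,160) else '',end='\n' if v in(130,148,160) else '')
E
```

```text
25.476303579688295
[ 254  116   53   55 2104] ((280.5483703613281, 144.0449981689453), (52.19869613647461, 54.03044509887695), 26.954723358154297) [0.43629629 0.04308476]
[ 255  119   52   52 1812] ((280.18988037109375, 144.6204376220703), (50.55717086791992, 51.1364631652832), 89.8984603881836) [0.43681853 0.04244979]
[256 124  26  46 424] ((271.0631408691406, 147.4044189453125), (29.603862762451172, 45.37417984008789), 164.69546508789062) [0.43652239 0.03066803]
118 124 130 [(np.uint8(17), np.uint8(62), np.uint8(169)), (np.uint8(24), np.uint8(152), np.uint8(245)), (np.uint8(19), np.uint8(146), np.uint8(133)), (np.uint8(19), np.uint8(140), np.uint8(138)), (np.uint8(18), np.uint8(119), np.uint8(131)), (np.uint8(17), np.uint8(68), np.uint8(192)), (np.uint8(16), np.uint8(50), np.uint8(215))]
136 142 148 [(np.uint8(16), np.uint8(81), np.uint8(182)), (np.uint8(26), np.uint8(128), np.uint8(246)), (np.uint8(27), np.uint8(133), np.uint8(246)), (np.uint8(18), np.uint8(133), np.uint8(142)), (np.uint8(16), np.uint8(145), np.uint8(148)), (np.uint8(29), np.uint8(114), np.uint8(245)), (np.uint8(15), np.uint8(62), np.uint8(190))]
154 160 [(np.uint8(16), np.uint8(74), np.uint8(187)), (np.uint8(22), np.uint8(150), np.uint8(238)), (np.uint8(26), np.uint8(137), np.uint8(244)), (np.uint8(18), np.uint8(136), np.uint8(146)), (np.uint8(18), np.uint8(133), np.uint8(171)), (np.uint8(16), np.uint8(79), np.uint8(120)), (np.uint8(15), np.uint8(64), np.uint8(180))]
166 172 178
```

Call:
arm_command(
  deltas=[
    [[-2.7,0.9,0,0,0,0],[-2.7,0.85,0,0,0,0],[0,0,-2,0,0,0],[0,0,-4,0,0,0],[0,0,-4,0,0,0],[0,0,-4,0,0,0],[0,0,-4,0,0,0],[0,0,-4,0,0,0],[0,0,-3,0,0,0],[0,0,-1.4,0,0,0],[0,0,0,0,0,0],[0,0,0,0,0,0]],
  ],
)

```text
t: 29.13
tool_pos: [0.4364, 0.0424, 0.0501]
orientation: [-0.49, -3.101, 0.0]
force: [0.7, -0.8, 0.1]
opening: 0.093
gripper_force: 0.0
```

Call:
arm_command(
  deltas=[
    [[0,0,0,0,0,0],[0,0,0,0,0,0],[0,0,0,0,0,0],[0,0,0,0,0,0],[0,0,0,0,0,0],[0,0,0,0,0,0],[0,0,0,0,0,0],[0,0,0,0,0,0]],
  ],
  gripper=-1,
  squeeze=25,
)

```text
t: 29.8
tool_pos: [0.4377, 0.0419, 0.0514]
orientation: [0.491, 3.101, 0.001]
force: [0.7, 2.0, 6.4]
opening: 0.0633
gripper_force: 25.0
```

Call:
arm_command(
  deltas=[
    [[0,0,1,0,0,0],[0,0,2,0,0,0],[0,0,3,0,0,0],[0,0,3,0,0,0],[0,0,3,0,0,0],[0,0,1,0,0,0],[0,0,0,0,0,0],[0,0,0,0,0,0]],
  ],
)

```text
t: 30.47
tool_pos: [0.4366, 0.0418, 0.1797]
orientation: [-0.491, -3.102, 0.0]
force: [0.1, -0.3, -3.6]
opening: 0.0632
gripper_force: 25.0
```

```bash
python3 -c "
from h import *
st()"
```

```text
t 30.47 tcp [0.4366 0.0418 0.1797] psi 72.0 z [-0.001 -0.    -1.   ] q6 -1.28 op 0.0632 F [ 0.1 -0.3 -3.6] g 25.0
```

Call:
arm_command(
  deltas=[
    [[0.5,1.2,0,0,0,0],[1.1,2.3,0,0,0,0],[1.1,2.3,0,0,0,0],[1.1,2.3,0,0,0,0],[1.1,2.3,0,0,0,0],[1.1,2.3,0,0,0,0],[1.1,2.2,0,0,0,0],[1.1,2.2,0,0,0,0],[0.8,1.5,0,0,0,0],[0.4,0.8,0,0,0,0],[0,0,0,0,0,0],[0,0,0,0,0,0]],
  ],
)

```text
t: 31.47
tool_pos: [0.5297, 0.2352, 0.1783]
orientation: [-0.49, -3.1, 0.004]
force: [-0.4, -0.1, -3.3]
opening: 0.0629
gripper_force: 25.0
```

```bash
python3 - <<'E'
from h import *
st()
c=cam('side')
for f in('side0','s10'):
  b=cv2.imread(f'pics/{f}.png');h=cv2.cvtColor(b,cv2.COLOR_BGR2HSV)
  m=cv2.inRange(h,(0,0,120),(180,70,255));k=np.zeros_like(m);k[262:298,182:228]=m[262:298,182:228]
  q=max(cv2.findContours(k,0,1)[0],key=cv2.contourArea);e=cv2.fitEllipse(cv2.convexHull(q));print(f,e)
  p=onz(c,*e[0],.04)[:2]-[.615,.2084];print(np.hypot(*p),np.degrees(np.arctan2(p[1],p[0])))
w,cw=snap('wrist','w11.png');s,_=snap('side','s11.png')
# dish in the wrist view
print(proj(cw,[[.6422,.2921,.04],[.5313,.2356,.059],[.5878,.1247,.059]]))
h=cv2.cvtColor(w,cv2.COLOR_BGR2HSV);m=cv2.inRange(h,(0,0,140),(180,60,255))
for q in cv2.findContours(m,0,1)[0]:
  if cv2.contourArea(q)>300:
    e=cv2.fitEllipse(cv2.convexHull(q));print(e,onz(cw,*e[0],.04)[:2].round(3))
a=cv2.imread('pics/side0.png');cv2.imwrite('pics/last.png',np.hstack([cv2.resize(w,(400,300)),cv2.resize(s[190:310,170:290],(400,300),interpolation=cv2.INTER_CUBIC)]))
E
```

```text
t 31.47 tcp [0.5297 0.2352 0.1783] psi 72.0 z [-0.004 -0.002 -1.   ] q6 -0.93 op 0.0629 F [-0.4 -0.1 -3.3] g 25.0
side0 ((204.68182373046875, 278.4887390136719), (23.547977447509766, 34.69105911254883), 80.40444946289062)
0.0876358179060736 70.05658581382659
s10 ((205.310546875, 279.09661865234375), (23.664716720581055, 34.77190399169922), 79.79554748535156)
0.08796141621436107 72.22046330107858
[[361.54758724 283.77688358]
 [281.79558728 209.88239511]
 [196.978878   292.02473911]]
((360.59991455078125, 272.29998779296875), (62.502174377441406, 79.92003631591797), 78.55528259277344) [0.629 0.294]
((285.6923522949219, 180.93551635742188), (27.81024169921875, 66.65179443359375), 102.29997253417969) [0.508 0.247]
((496.45806884765625, 226.7772979736328), (92.78490447998047, 185.31167602539062), 32.282684326171875) [0.622 0.442]
((383.95709228515625, -5.294273376464844), (339.68218994140625, 528.36865234375), 16.015539169311523) [0.379 0.379]
((80.1917724609375, 151.22915649414062), (255.24237060546875, 334.0783386230469), 154.02503967285156) [0.418 0.063]
```

Call:
arm_command(
  deltas=[
    [[0,0,-1.5,0,0,0],[0,0,-2,0,0,0],[0,0,-1.5,0,0,0],[0,0,-1,0,0,0],[0,0,-0.7,0,0,0],[0,0,-0.7,0,0,0],[0,0,-0.7,0,0,0],[0,0,0,0,0,0],[0,0,0,0,0,0]],
  ],
)

```text
t: 32.32
tool_pos: [0.531, 0.2358, 0.0997]
orientation: [-0.491, -3.103, 0.0]
force: [0.3, -0.4, -3.4]
opening: 0.0631
gripper_force: 25.0
```

Call:
arm_command(
  deltas=[
    [[0,0,-0.6,0,0,0],[0,0,-0.6,0,0,0],[0,0,-0.5,0,0,0],[0,0,-0.1,0,0,0],[0,0,0,0,0,0],[0,0,0,0,0,0]],
  ],
)

```text
t: 32.82
tool_pos: [0.5308, 0.2358, 0.0814]
orientation: [-0.491, -3.103, 0.0]
force: [0.3, -0.8, -2.5]
opening: 0.0631
gripper_force: 25.0
```

Call:
arm_command(
  deltas=[
    [[0,0,0,0,0,0],[0,0,0,0,0,0],[0,0,0,0,0,0],[0,0,0,0,0,0],[0,0,0,0,0,0]],
  ],
  gripper=0.8,
)

```text
t: 33.23
tool_pos: [0.5312, 0.2359, 0.082]
orientation: [0.491, 3.102, 0.001]
force: [-0.2, -0.7, -0.5]
opening: 0.0835
gripper_force: 0.0
```

Call:
arm_command(
  deltas=[
    [[0,0,1,0,0,0],[0,0,2.5,0,0,0],[0,0,3.5,0,0,0],[0,0,3.5,0,0,0],[0,0,3.5,0,0,0],[0,0,3.5,0,0,0],[0,0,2.5,0,0,0],[1.2,-0.4,0,0,0,-6.5],[1.2,-0.4,0,0,0,-6.5],[1.2,-0.4,0,0,0,-6.5],[1.2,-0.4,0,0,0,-6.5],[1.2,-0.4,0,0,0,-6.5]],
  ],
)

```text
t: 34.23
tool_pos: [0.5915, 0.2157, 0.2827]
orientation: [1.347, 2.837, 0.001]
force: [-0.5, -0.1, 0.0]
opening: 0.0838
gripper_force: 0.0
```

Call:
arm_command(
  deltas=[
    [[1.2,-0.4,0,0,0,-6.5],[1.2,-0.35,0,0,0,-6],[0,0,0,0,0,0],[0,0,0,0,0,0],[0,0,0,0,0,0]],
  ],
  gripper=0.4,
)

```text
t: 34.65
tool_pos: [0.6145, 0.2085, 0.2821]
orientation: [-1.637, -2.681, -0.0]
force: [0.3, 0.2, 0.7]
opening: 0.0651
gripper_force: 0.0
```

```bash
python3 -c "
from h import *
st();snap('side','s12.png');snap('wrist','w12.png')
s=monitor.read_state();print(s['q'])"
```

```text
t 34.65 tcp [0.6145 0.2085 0.2821] psi 27.2 z [-0.  0. -1.] q6 -0.23 op 0.0651 F [0.3 0.2 0.7] g 0.0
[ 2.48394462e-01  2.46874213e-01  1.24260769e+00  1.39932029e-04
  1.65184458e+00 -2.25657572e-01]
```

Call:
arm_command(
  deltas=[
    [[0.05,0,-2,0,0,0],[0,0,-3,0,0,0],[0,0,-3,0,0,0],[0,0,-2.5,0,0,0],[0,0,-1.5,0,0,0],[0,0,-0.7,0,0,0],[0,0,0,0,0,0]],
  ],
)

```text
t: 35.33
tool_pos: [0.6138, 0.2083, 0.1526]
orientation: [-1.638, -2.678, 0.004]
force: [0.5, 0.1, -0.7]
opening: 0.0654
gripper_force: 0.0
```

Call:
arm_command(
  deltas=[
    [[0,0,0,0,0,0],[0,0,0,0,0,0],[0,0,0,0,0,0],[0,0,0,0,0,0],[0,0,0,0,0,0],[0,0,0,0,0,0],[0,0,0,0,0,0],[0,0,0,0,0,0],[0,0,0,0,0,0],[0,0,0,0,0,0],[0,0,0,0,0,0],[0,0,0,0,0,0]],
  ],
  gripper=-1,
  squeeze=20,
)

```text
t: 36.33
tool_pos: [0.6146, 0.2078, 0.1546]
orientation: [-1.641, -2.678, 0.003]
force: [-4.9, -2.1, 3.9]
opening: 0.0148
gripper_force: 20.0
```

Call:
arm_command(
  deltas=[
    [[0,0,0,0,0,3],[0,0,0,0,0,4.5],[0,0,0,0,0,4.5],[0,0,0,0,0,4.5],[0,0,0,0,0,4.5],[0,0,0,0,0,4.5],[0,0,0,0,0,4.5],[0,0,0,0,0,4.5],[0,0,0,0,0,4.5],[0,0,0,0,0,4.5],[0,0,0,0,0,4.5],[0,0,0,0,0,4.5]],
  ],
)

```text
t: 37.33
tool_pos: [0.6145, 0.2081, 0.1545]
orientation: [-0.281, -3.127, 0.001]
force: [-4.3, -0.4, 2.8]
opening: 0.015
gripper_force: 20.0
```

Call:
arm_command(
  deltas=[
    [[0,0,0,0,0,4.5],[0,0,0,0,0,4.5],[0,0,0,0,0,4.5],[0,0,0,0,0,4.5],[0,0,0,0,0,4.5],[0,0,0,0,0,4.5],[0,0,0,0,0,4.5],[0,0,0,0,0,3.5],[0,0,0,0,0,2.5],[0,0,0,0,0,0],[0,0,0,0,0,0]],
  ],
)

```text
t: 38.25
tool_pos: [0.6145, 0.2081, 0.1546]
orientation: [0.734, -3.052, 0.0]
force: [-4.8, -1.8, 2.4]
opening: 0.0152
gripper_force: 20.0
```

Call:
arm_command(
  deltas=[
    [[0,0,0,0,0,0],[0,0,0,0,0,0],[0,0,0,0,0,0],[0,0,0,0,0,0]],
  ],
  gripper=0.4,
)

```text
t: 38.58
tool_pos: [0.6156, 0.2083, 0.1546]
orientation: [-0.734, 3.055, -0.0]
force: [-0.2, 0.4, -0.3]
opening: 0.0371
gripper_force: 0.0
```

Call:
arm_command(
  deltas=[
    [[0,0,2,0,0,0],[0,0,3.5,0,0,0],[0,0,4,0,0,0],[0,0,4,0,0,0],[0,0,2.5,0,0,0],[-1.5,-3,0,0,0,0],[-1.5,-3,0,0,0,0],[-1.5,-3,0,0,0,0],[-1.5,-3,0,0,0,0],[-1.5,-3,0,0,0,0],[-1.5,-3,0,0,0,0],[-1,-3,0,0,0,0]],
  ],
  gripper=1,
)

```text
t: 39.58
tool_pos: [0.5143, -0.0028, 0.3149]
orientation: [-0.734, 3.054, -0.0]
force: [0.9, -1.3, -0.2]
opening: 0.0928
gripper_force: 0.0
```

Call:
arm_command(
  deltas=[
    [[-0.4,-3.1,0,0,0,0],[-0.4,-3.1,0,0,0,0],[-0.4,-3.1,0,0,0,0],[-0.4,-3.1,0,0,0,0],[-0.4,-3.1,0,0,0,0],[-0.4,-3.1,0,0,0,0],[-0.4,-3.1,0,0,0,0],[-0.4,-3.1,0,0,0,0],[-0.4,-3.1,0,0,0,0],[-0.4,-3.1,0,0,0,0],[0,0,0,0,0,0],[0,0,0,0,0,0]],
  ],
)

```text
t: 40.58
tool_pos: [0.4839, -0.3006, 0.314]
orientation: [0.694, -3.054, 0.011]
force: [0.3, 0.4, 0.9]
opening: 0.0928
gripper_force: 0.0
```

```bash
python3 - <<'E'
from h import *
st()
w,c=snap('wrist','w13.png');s,_=snap('side','s13.png')
h=cv2.cvtColor(w,cv2.COLOR_BGR2HSV);m=cv2.inRange(h,(20,110,80),(36,255,255))
print(proj(c,[[.425,-.335,.025],[.43,-.42,.1],[.42,-.196,.1]]))
for q in cv2.findContours(m,0,1)[0]:
  if cv2.contourArea(q)>200:
    hh=cv2.convexHull(q);e=cv2.fitEllipse(hh)
    P=np.array([onz(c,*x[0],.0255)[:2] for x in q])
    P=np.float32(P*1000);ew=cv2.fitEllipse(cv2.convexHull(P));print(cv2.contourArea(q),e,ew,cv2.minAreaRect(P))
cv2.imwrite('pics/l13.png',w)
b=cv2.cvtColor(cv2.imread('pics/s12.png'),cv2.COLOR_BGR2HSV)
# does dish phase: side
c=cam('side');m=cv2.inRange(cv2.cvtColor(s,cv2.COLOR_BGR2HSV),(0,0,120),(180,60,255))
p=proj(c,[[.5313,.2356,.04],[.642,.292,.2],[.588,.125,.13],[.699,.181,.12]]);print(p)
E
```

```text
t 40.58 tcp [ 0.4839 -0.3006  0.314 ] psi 115.6 z [-0.007 -0.009 -1.   ] q6 -2.66 op 0.0928 F [0.3 0.4 0.9] g 0.0
[[277.64912295 138.34919437]
 [210.94004718 110.35093461]
 [378.10577328 183.53489107]]
1162.5 ((275.05645751953125, 148.65264892578125), (34.15044403076172, 46.07655334472656), 1.1622859239578247) ((440.15081787109375, -331.88751220703125), (50.14137268066406, 66.28225708007812), 115.25720977783203) ((440.3404846191406, -331.600830078125), (55.391944885253906, 54.52626419067383), 70.56436920166016)
[[249.11553974 278.32156761]
 [199.69387995 233.52391416]
 [249.13047321 227.03107419]
 [207.36298856 230.35405011]]
```

The wrist has reached its yaw limit, so I'll rotate back later. The lemon is at (0.440,−0.332) with its long axis at 25°. Next I'll get exact positions for the second mill and the can, for gripper clearance.

```bash
python3 - <<'E'
from h import *
c=cam('wrist');w=cv2.imread('pics/w13.png');h=cv2.cvtColor(w,cv2.COLOR_BGR2HSV)
m=cv2.inRange(h,(0,60,15),(14,255,120))
n,l,s,ce=cv2.connectedComponentsWithStats(m)
for k in range(1,n):
  if s[k,4]>150:
    pts=np.argwhere(l==k)[:,::-1].astype(np.float32);print(s[k],ce[k].round(1),cv2.minEnclosingCircle(pts),onz(c,*ce[k],.15)[:2].round(3))
print(proj(c,[[.432,-.42,.17],[.432,-.42,.0],[.432,-.43,.17]]))
# can lid: bright low-sat
m=cv2.inRange(h,(0,0,170),(180,40,255))
n,l,s,ce=cv2.connectedComponentsWithStats(m)
for k in range(1,n):
  if s[k,4]>300: print('w',s[k],ce[k].round(1),onz(c,*ce[k],.115)[:2].round(3))
E
```

```text
[ 167   82   69   54 2323] [200.3 108.4] ((200.63185119628906, 109.5753402709961), 36.352596282958984) [ 0.433 -0.418]
[[193.04214968 104.37502994]
 [224.83261912 116.93319933]
 [183.4583264   99.64634976]]
w [ 236    0   67   95 2574] [271.7  51.9] [ 0.345 -0.379]
w [ 476    0   84   62 2545] [524.   23.4] [ 0.202 -0.146]
w [  54    8   87   45 1761] [97.2 29.2] [ 0.407 -0.559]
w [   3   15  159   76 1660] [102.5  58.9] [ 0.433 -0.545]
w [282  39  36  72 950] [298.8  76.3] [ 0.354 -0.34 ]
w [  0  40  60  32 776] [24.9 56.2] [ 0.467 -0.623]
w [156  48  38  26 447] [172.7  59.6] [ 0.399 -0.474]
w [ 49  68  64  17 478] [81.2 75.3] [ 0.459 -0.561]
w [308  81  29  41 392] [322.  106.7] [ 0.372 -0.302]
w [ 32  86  42  22 309] [48.3 92.9] [ 0.493 -0.59 ]
w [ 427  103   73   82 1846] [463.1 141.4] [ 0.334 -0.135]
w [ 337  105   66   50 1346] [371.3 131.3] [ 0.371 -0.238]
w [ 454  107   78   93 1879] [490.5 153.5] [ 0.332 -0.098]
w [ 481  107   79  117 3057] [524.8 179.6] [ 0.339 -0.043]
w [ 396  110   64   61 1318] [427.  140.7] [ 0.352 -0.174]
w [   68   115   315   174 31418] [207.3 216.6] [ 0.549 -0.371]
w [352 160  43  30 755] [370.8 172.4] [ 0.413 -0.215]
w [ 239  322   82   25 1191] [286.3 330.5] [ 0.651 -0.211]
```

Call:
arm_command(
  deltas=[
    [[0,0,0,0,0,-6.5],[0,0,0,0,0,-6.5],[0,0,0,0,0,-6.5],[0,0,0,0,0,-6.5],[0,0,0,0,0,-6.5],[0,0,0,0,0,-6.5],[0,0,0,0,0,-6.5],[0,0,0,0,0,-6.5],[0,0,0,0,0,-6.5],[0,0,0,0,0,-6.5],[0,0,0,0,0,-6.5],[0,0,0,0,0,-6.5]],
  ],
)

```text
t: 41.68
tool_pos: [0.4845, -0.2984, 0.3149]
orientation: [-1.385, -2.807, 0.0]
force: [-0.4, -0.7, -0.6]
opening: 0.0933
gripper_force: 0.0
```

Call:
arm_command(
  deltas=[
    [[0,0,0,0,0,-6.5],[0,0,0,0,0,-6.5],[0,0,0,0,0,-6.5],[0,0,0,0,0,-6.5],[0,0,0,0,0,-6.5],[0,0,0,0,0,-6.5],[0,0,0,0,0,-6.5],[0,0,0,0,0,-6.5],[0,0,0,0,0,-6.5],[0,0,0,0,0,-6.5],[0,0,0,0,0,-6.5],[0,0,0,0,0,-6.5]],
  ],
)

```text
t: 42.68
tool_pos: [0.4845, -0.2984, 0.3149]
orientation: [-2.845, -1.311, -0.012]
force: [-0.1, -0.1, -0.1]
opening: 0.093
gripper_force: 0.0
```

Call:
arm_command(
  deltas=[
    [[-2,-4,0,0,0,0],[-2,-4,0,0,0,0],[-2,-1,0,0,0,0],[0,0,0,0,0,0],[0,0,0,0,0,0]],
  ],
)

```text
t: 43.1
tool_pos: [0.4266, -0.384, 0.3148]
orientation: [-2.843, -1.315, -0.012]
force: [0.1, -0.5, -0.7]
opening: 0.0929
gripper_force: 0.0
```

```bash
cat > lem.py <<'E'
from h import *
st()
w,c=snap('wrist','w14.png')
h=cv2.cvtColor(w,cv2.COLOR_BGR2HSV);m=cv2.inRange(h,(20,110,80),(36,255,255))
print(proj(c,[[.440,-.332,.025],[.432,-.425,.17],[.422,-.196,.1]]))
for q in cv2.findContours(m,0,1)[0]:
  if cv2.contourArea(q)>200:
    P=np.float32([onz(c,*x[0],.0255)[:2]*1000 for x in q]);print(cv2.contourArea(q),cv2.boundingRect(q),cv2.fitEllipse(cv2.convexHull(P)))
E
python3 lem.py
```

```text
t 43.1 tcp [ 0.4266 -0.384   0.3148] psi -40.4 z [ 0.003  0.012 -1.   ] q6 -0.12 op 0.0929 F [ 0.1 -0.5 -0.7] g 0.0
[[264.39562045 151.99407519]
 [308.30953502 229.69809721]
 [172.79571532  74.17828933]]
1152.5 (246, 129, 37, 45) ((440.2747497558594, -331.2658996582031), (50.89328384399414, 65.55779266357422), 115.94261932373047)
```

Call:
arm_command(
  deltas=[
    [[0.7,2.6,0,-0.7,0.2,0],[0.67,2.65,0,0,0,0],[0,0,-3.5,0,0,0],[0,0,-4,0,0,0],[0,0,-4,0,0,0],[0,0,-4,0,0,0],[0,0,-4,0,0,0],[0,0,0,0,0,0],[0,0,0,0,0,0]],
  ],
  gripper=0.9,
)

```text
t: 43.9
tool_pos: [0.4399, -0.3292, 0.1178]
orientation: [-2.845, -1.32, 0.005]
force: [-0.2, -0.2, -0.1]
opening: 0.0883
gripper_force: 0.0
```

```bash
python3 -c "
from h import *
st()"
```

```text
t 43.9 tcp [ 0.4399 -0.3292  0.1178] psi -40.2 z [-0.005  0.003 -1.   ] q6 -0.03 op 0.0883 F [-0.2 -0.2 -0.1] g 0.0
```

Call:
arm_command(
  deltas=[
    [[0,-0.2,-2,0,0,0],[0,0,-3,0,0,0],[0,0,-2.5,0,0,0],[0,0,-1.5,0,0,0],[0,0,-1,0,0,0],[0,0,-0.5,0,0,0],[0,0,0,0,0,0],[0,0,0,0,0,0]],
  ],
)

```text
t: 44.57
tool_pos: [0.442, -0.3349, 0.0166]
orientation: [2.848, 1.319, 0.0]
force: [0.3, 0.6, 0.1]
opening: 0.0882
gripper_force: 0.0
```

Call:
arm_command(
  deltas=[
    [[0,0,0,0,0,0],[0,0,0,0,0,0],[0,0,0,0,0,0],[0,0,0,0,0,0],[0,0,0,0,0,0],[0,0,0,0,0,0],[0,0,0,0,0,0],[0,0,0,0,0,0],[0,0,0,0,0,0],[0,0,0,0,0,0]],
  ],
  gripper=-1,
  squeeze=10,
)

```text
t: 45.4
tool_pos: [0.4404, -0.3338, 0.0145]
orientation: [-2.851, -1.319, 0.002]
force: [-1.6, 1.2, 2.4]
opening: 0.0501
gripper_force: 9.9
```

Call:
arm_command(
  deltas=[
    [[0,0,1,0,0,0],[0,0,2,0,0,0],[0,0,3.5,0,0,0],[0,0,4,0,0,0],[0,0,4,0,0,0],[0,0,4,0,0,0],[0,0,3.5,0,0,0],[0,0,0,0,0,0],[0,0,0,0,0,0]],
  ],
)

```text
t: 46.15
tool_pos: [0.442, -0.3352, 0.2384]
orientation: [2.845, 1.317, 0.002]
force: [0.1, -0.7, -1.3]
opening: 0.05
gripper_force: 9.9
```

```bash
python3 - <<'E'
from h import *
st()
w,c=snap('wrist','w15.png');s,cs=snap('side','s15.png')
h=cv2.cvtColor(w,cv2.COLOR_BGR2HSV);m=cv2.inRange(h,(20,110,60),(36,255,255))
for q in cv2.findContours(m,0,1)[0]:
  if cv2.contourArea(q)>150:
    P=np.float32([onz(c,*x[0],.235)[:2]*1000 for x in q]);print(cv2.contourArea(q),cv2.boundingRect(q),cv2.fitEllipse(cv2.convexHull(P)))
# caddy phase from side: honey lid, dish
h=cv2.cvtColor(s,cv2.COLOR_BGR2HSV)
m=cv2.inRange(h,(18,110,60),(36,255,255));m[:,310:]=0
for q in cv2.findContours(m,0,1)[0]:
  if cv2.contourArea(q)>40:print('yel',cv2.boundingRect(q))
m=cv2.inRange(h,(0,0,120),(180,70,255));k=np.zeros_like(m);k[262:305,225:285]=m[262:305,225:285]
for q in cv2.findContours(k,0,1)[0]:
  if cv2.contourArea(q)>80:
    e=cv2.fitEllipse(cv2.convexHull(q));p=onz(cs,*e[0],.04)[:2]-[.615,.2084];print('dish?',e,np.hypot(*p),np.degrees(np.arctan2(p[1],p[0])))
# all views of the caddy + wrist
cv2.imwrite('pics/now.png',np.hstack([cv2.resize(w,(400,300)),cv2.resize(s[180:310,160:300],(400,300),interpolation=cv2.INTER_CUBIC)]))
E
```

```text
t 46.15 tcp [ 0.442  -0.3352  0.2384] psi -40.3 z [ 0.004 -0.005 -1.   ] q6 -0.04 op 0.05 F [ 0.1 -0.7 -1.3] g 9.9
6964.0 (233, 203, 100, 88) ((441.43829345703125, -340.56707763671875), (57.7418098449707, 71.94829559326172), 117.80061340332031)
yel (240, 222, 21, 18)
yel (196, 180, 27, 15)
yel (175, 155, 12, 13)
dish? ((249.12521362304688, 277.8924255371094), (24.106792449951172, 34.222412109375), 84.53914642333984) 0.08671762509714429 162.8282236662918Traceback (most recent call last):
  File "<stdin>", line 16, in <module>
cv2.error: OpenCV(4.12.0) /io/opencv/modules/imgproc/src/shapedescr.cpp:361: error: (-201:Incorrect size of input array) There should be at least 5 points to fit the ellipse in function 'fitEllipseNoDirect'
```

Call:
arm_command(
  deltas=[
    [[0.3,2,0,0,0,-2],[0.6,3.6,0,0,0,-4.5],[0.6,3.7,0,0,0,-4.5],[0.6,3.7,0,0,0,-4.5],[0.6,3.7,0,0,0,-4.5],[0.6,3.7,0,0,0,-4.5],[0.6,3.7,0,0,0,-4.5],[0.6,3.7,0,0,0,-4.5],[0.6,3.7,0,0,0,-4.5],[0.6,3.7,0,0,0,-4.5],[0.6,3.7,0,0,0,-4.5],[0.6,3.7,0,0,0,-4.5]],
  ],
)

```text
t: 47.25
tool_pos: [0.5081, 0.0939, 0.232]
orientation: [-3.141, 0.056, 0.008]
force: [0.9, -1.2, -1.3]
opening: 0.0503
gripper_force: 9.9
```

Call:
arm_command(
  deltas=[
    [[0.6,3.7,0,0,0,-4.5],[0.6,3.7,0,0,0,-4.5],[0.6,3.7,0,0,0,-4.5],[0.6,2,0,0,0,-3],[0,1,0,0,0,0],[0,0,0,0,0,0],[0,0,0,0,0,0],[0,0,0,0,0,0]],
  ],
)

```text
t: 47.92
tool_pos: [0.5331, 0.2316, 0.2336]
orientation: [3.101, -0.5, -0.003]
force: [-0.6, -0.4, -1.4]
opening: 0.0504
gripper_force: 9.9
```

```bash
python3 - <<'E'
from h import *
st()
w,c=snap('wrist','w16.png');s,cs=snap('side','s16.png')
h=cv2.cvtColor(w,cv2.COLOR_BGR2HSV);m=cv2.inRange(h,(20,110,60),(36,255,255))
for q in cv2.findContours(m,0,1)[0]:
  if cv2.contourArea(q)>150:print(cv2.contourArea(q),cv2.boundingRect(q))
print(proj(c,[[.531,.2345,.04]]))
cv2.imwrite('pics/now.png',np.hstack([cv2.resize(w,(400,300)),cv2.resize(s[160:310,160:310],(400,300),interpolation=cv2.INTER_CUBIC)]))
E
```

```text
t 47.92 tcp [0.5331 0.2316 0.2336] psi -108.3 z [-0.002 -0.    -1.   ] q6 2.21 op 0.0504 F [-0.6 -0.4 -1.4] g 9.9
6908.5 (233, 202, 100, 89)
4174.0 (343, 79, 73, 76)
[[277.423415   197.10054769]]
```

Call:
arm_command(
  deltas=[
    [[-0.2,0.3,0,0,0,0],[0,0,-2,0,0,0],[0,0,-4,0,0,0],[0,0,-4,0,0,0],[0,0,-3,0,0,0],[0,0,-2,0,0,0],[0,0,-1.5,0,0,0],[0,0,-1,0,0,0],[0,0,-0.6,0,0,0],[0,0,0,0,0,0],[0,0,0,0,0,0]],
  ],
)

```text
t: 48.93
tool_pos: [0.5321, 0.2361, 0.0544]
orientation: [-3.1, 0.5, 0.0]
force: [0.2, 0.4, -0.6]
opening: 0.0499
gripper_force: 9.9
```

Call:
arm_command(
  deltas=[
    [[0,-0.1,-0.5,0,0,0],[0,0,-0.4,0,0,0],[0,0,0,0,0,0],[0,0,0,0,0,0],[0,0,0,0,0,0]],
  ],
)

```text
t: 49.35
tool_pos: [0.5316, 0.2351, 0.0447]
orientation: [-3.101, 0.5, 0.001]
force: [-0.7, 0.4, -1.1]
opening: 0.0503
gripper_force: 9.9
```

Call:
arm_command(
  deltas=[
    [[0,0,0,0,0,0],[0,0,0,0,0,0],[0,0,0,0,0,0],[0,0,0,0,0,0],[0,0,0,0,0,0],[0,0,0,0,0,0]],
  ],
  gripper=0.5,
)

```text
t: 49.85
tool_pos: [0.5315, 0.2351, 0.0445]
orientation: [-3.101, 0.5, 0.001]
force: [-0.5, 0.2, 0.3]
opening: 0.0694
gripper_force: 0.0
```

Call:
arm_command(
  deltas=[
    [[0,0,1,0,0,0],[0,0,2,0,0,0],[0,0,3.5,0,0,0],[0,0,4,0,0,0],[0,0,4,0,0,0],[0,0,4,0,0,0],[0,0,4,0,0,0],[-1,-3,0,0,0,0],[-1,-3,0,0,0,0],[-1,-3,0,0,0,0],[-1,-3,0,0,0,0],[0,0,0,0,0,0]],
  ],
)

```text
t: 50.85
tool_pos: [0.4905, 0.1111, 0.2707]
orientation: [3.1, -0.504, 0.0]
force: [-0.7, -0.3, 0.8]
opening: 0.0698
gripper_force: 0.0
```

Call:
arm_command(
  deltas=[
    [[-1,-3,0,0,0,0],[-1,-3,0,0,0,0],[0,-3,0,0,0,0],[0,-3,0,0,0,0],[0,-3,0,0,0,0],[0,0,0,0,0,0],[0,0,0,0,0,0]],
  ],
)

```text
t: 51.43
tool_pos: [0.4716, -0.0359, 0.2702]
orientation: [-3.1, 0.505, 0.0]
force: [1.1, 0.4, -0.1]
opening: 0.0696
gripper_force: 0.0
```

```bash
python3 - <<'E'
from h import *
st()
s,cs=snap('side','s17.png');t,ct=snap('top','t17.png')
cv2.imwrite('pics/fin.png',np.hstack([cv2.resize(s[130:310,160:400],(480,420),interpolation=cv2.INTER_CUBIC),cv2.resize(t[150:300,170:300],(320,420),interpolation=cv2.INTER_CUBIC)]))
E
```

```text
t 51.43 tcp [ 0.4716 -0.0359  0.2702] psi -108.5 z [-0.     0.001 -1.   ] q6 1.71 op 0.0696 F [ 1.1  0.4 -0.1] g 0.0
```

View pics/fin.png

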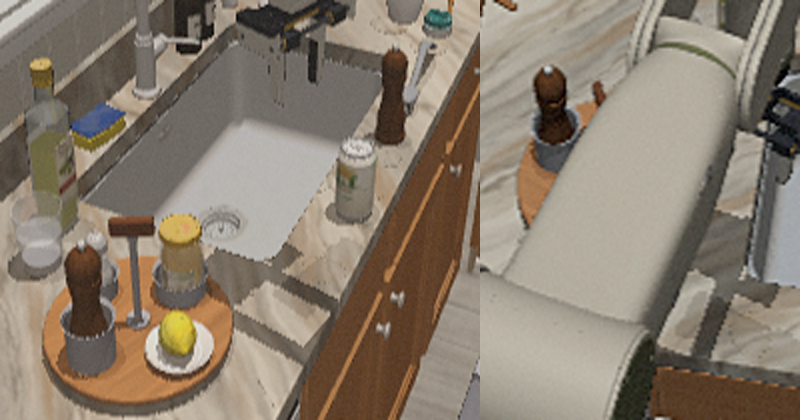

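The final side view shows the mill in the tall cup at (88,310), the salt in its cup behind it, the honey in the wide cup at (180,260), the lemon in the dish at (180,335) and the can standing untouched at (355,180). I'll hand it in.

```bash
python3 -c "
from plant import ticket
print(ticket.close_job())"
```

```text
the job is handed in; nothing more can be done
None
```

The salt, pepper mill, honey and lemon are each in their own holder on the caddy, placed in that order; the can was left standing where it was, and I handed the job in at about 51 s of the 136 s allowed (no verdict came back).

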